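Make up the gearbox kit and the bearing kit

TASK

Make up two repair kits from the loose stock in the middle of the bench: the gear, one ball bearing and the small white carton go into the plywood tray with three recesses, the other ball bearing and the feeler gauge into the plywood tray with two. The round parts each go in a round recess of their own and the carton and the gauge in the long recesses, all lying flat as they lie now and fully down in their recess. Leave the tape roll where it is.

Things in the scene. Friction and masses are not known exactly. Their poses are not given: they have to be found in the camera images.
- tray3: Plywood kit tray fixed down, 164 mm in x, 162 in y, 12 thick, with two round recesses and one long recess, grey-lined, 3 mm deep (floors 9 mm above the bench). Origin: centre of underside. Round recesses centred at (+38, -37) and (-38, -37) mm, 68 mm across; long recess (112 mm in x, 66 in y) centred at (0, +38) mm. Left or right, its x pointing away from the robot within 8 degrees.
- tray2: Plywood kit tray fixed down, 132 mm in x, 162 in y, 12 thick, with one round recess and one long recess, grey-lined, 3 mm deep (floors 9 mm above the bench). Origin: centre of underside. Round recess centred at (0, -37) mm, 68 mm across; long recess (112 mm in x, 66 in y) centred at (0, +38) mm. Left or right, its x pointing away from the robot within 8 degrees.
- gear: Dark steel pinion gear lying flat, toothed rim 56 mm in diameter and 16 mm high, with a hub 30 mm in diameter on top, 28 mm high in all; 0.35 kg. Origin at the centre of its underside, z up. Grip across the toothed rim.
- bearing1: Steel ball bearing lying flat, outer diameter 52 mm, 15 mm high, hole in the middle; 0.14 kg. Origin at the centre of its underside, z up. Two alike lie in the stock; either may go into either kit. Grip across the outer race.
- bearing2: Steel ball bearing lying flat, outer diameter 52 mm, 15 mm high, hole in the middle; 0.14 kg. Origin at the centre of its underside, z up. Two alike lie in the stock; either may go into either kit. Grip across the outer race.
- carton: Small white closed carton lying flat, 51 mm along its x, 60 mm along its y, 22 mm high; 0.12 kg. Origin at the centre of its underside, z up. At the start its y points along the robot's x, give or take 17 degrees; it fits the long recess with its y along the tray's x.
- feeler: Feeler gauge, a flat bundle of steel blades, 22 mm wide along its x, 99 mm long along its y, 8 to 10 mm high; 0.09 kg. Origin at the centre of its underside, z up. It starts with its y along the robot's y, give or take 17 degrees; it fits the long recess with its y along the tray's x, either way round.
- tape: Roll of black tape lying flat, 66 mm in diameter, 19 mm high, brown core with an open hole; belongs to no kit and stays where it is. Origin at the centre of its underside.
Not all that is in view belongs to the job. What is shaped like the bearing2 but yellow is not meant. Leave any yellow look-alike of the gear alone.

How it is judged:
At the end, for the whole second after the job is handed in: Gear, a bearing and the carton in tray3's recesses, the other bearing and the gauge in tray2's, each on its recess floor (2 mm), tilt under 0.05 rad, at rest; round parts centred within 10 mm in x and y, carton within 34 mm along, 15 mm across, gauge 15 mm along, 24 mm across ((((x of gear in the frame of tray3 between 0.028 and 0.048 m and y of gear in the frame of tray3 between -0.047 and -0.027 m and z of gear in the frame of tray3 between 0.006 and 0.0113 m and angle between gear's own z axis and vertical below 0.05 rad) and (x of bearing1 in the frame of tray3 between -0.048 and -0.028 m and y of bearing1 in the frame of tray3 between -0.047 and -0.027 m and z of bearing1 in the frame of tray3 between 0.006 and 0.0113 m and angle between bearing1's own z axis and vertical below 0.05 rad) and (x of bearing2 in the frame of tray2 between -0.01 and 0.01 m and y of bearing2 in the frame of tray2 between -0.047 and -0.027 m and z of bearing2 in the frame of tray2 between 0.006 and 0.0113 m and angle between bearing2's own z axis and vertical below 0.05 rad)) or ((x of gear in the frame of tray3 between -0.048 and -0.028 m and y of gear in the frame of tray3 between -0.047 and -0.027 m and z of gear in the frame of tray3 between 0.006 and 0.0113 m and angle between gear's own z axis and vertical below 0.05 rad) and (x of bearing1 in the frame of tray3 between 0.028 and 0.048 m and y of bearing1 in the frame of tray3 between -0.047 and -0.027 m and z of bearing1 in the frame of tray3 between 0.006 and 0.0113 m and angle between bearing1's own z axis and vertical below 0.05 rad) and (x of bearing2 in the frame of tray2 between -0.01 and 0.01 m and y of bearing2 in the frame of tray2 between -0.047 and -0.027 m and z of bearing2 in the frame of tray2 between 0.006 and 0.0113 m and angle between bearing2's own z axis and vertical below 0.05 rad)) or ((x of gear in the frame of tray3 between 0.028 and 0.048 m and y of gear in the frame of tray3 between -0.047 and -0.027 m and z of gear in the frame of tray3 between 0.006 and 0.0113 m and angle between gear's own z axis and vertical below 0.05 rad) and (x of bearing2 in the frame of tray3 between -0.048 and -0.028 m and y of bearing2 in the frame of tray3 between -0.047 and -0.027 m and z of bearing2 in the frame of tray3 between 0.006 and 0.0113 m and angle between bearing2's own z axis and vertical below 0.05 rad) and (x of bearing1 in the frame of tray2 between -0.01 and 0.01 m and y of bearing1 in the frame of tray2 between -0.047 and -0.027 m and z of bearing1 in the frame of tray2 between 0.006 and 0.0113 m and angle between bearing1's own z axis and vertical below 0.05 rad)) or ((x of gear in the frame of tray3 between -0.048 and -0.028 m and y of gear in the frame of tray3 between -0.047 and -0.027 m and z of gear in the frame of tray3 between 0.006 and 0.0113 m and angle between gear's own z axis and vertical below 0.05 rad) and (x of bearing2 in the frame of tray3 between 0.028 and 0.048 m and y of bearing2 in the frame of tray3 between -0.047 and -0.027 m and z of bearing2 in the frame of tray3 between 0.006 and 0.0113 m and angle between bearing2's own z axis and vertical below 0.05 rad) and (x of bearing1 in the frame of tray2 between -0.01 and 0.01 m and y of bearing1 in the frame of tray2 between -0.047 and -0.027 m and z of bearing1 in the frame of tray2 between 0.006 and 0.0113 m and angle between bearing1's own z axis and vertical below 0.05 rad))) and x of carton in the frame of tray3 between -0.034 and 0.034 m and y of carton in the frame of tray3 between 0.023 and 0.053 m and z of carton in the frame of tray3 between 0.006 and 0.0113 m and angle between each of carton, feeler's own z axis and vertical below 0.05 rad and x of feeler in the frame of tray2 between -0.015 and 0.015 m and y of feeler in the frame of tray2 between 0.014 and 0.062 m and z of feeler in the frame of tray2 between 0.006 and 0.0113 m and linear speed of each of gear, bearing1, bearing2, carton, feeler below 0.02 m/s and angular speed of each of gear, bearing1, bearing2, carton, feeler below 0.2 rad/s); the robot touches nothing.
It fails at once if the tape roll is moved more than 25 mm (distance of tape from where it was at the start of the episode above 0.025 m).
It also fails if it takes over 106 s, if anything falls off the work surface, if the arm or the gripper's body presses on something with over 40 N, if the wrist force passes 120 N, or if a joint passes its speed limit or range.

ROBOT

A 7-joint arm with a two-finger parallel gripper is mounted at the origin on a cart in front of the work surface, level with it; the furniture and walls round the work are solid. World frame = base frame: x ahead of the robot, y to its left, z up, the work surface at z = 0. Lengths are in m, angles in rad, forces in N, time in s.
With the tool pointing down it reaches from about 0.4 to 0.875 m from the base axis. Payload 19.3 kg.
Tool frame: the origin (TCP) lies midway between the tips of the shut fingers; the grasp point (between the pads) lies 19 mm behind it; x points along the fingers, y is the direction in which the jaws open and shut, and the axes are right-handed (so a half turn about x gives the same grasp; the last joint's range is limited). The gripper opens to 85 mm and grips with 20 to 120 N. Pads are 22 mm wide; open, the fingers measure 114 mm over their backs; the gripper's body (76 mm by 85 mm) begins 54 mm behind the grasp point. The pads swing forward as they close: fully open they stand 13 mm farther back than shut.
Start: joints at [-1.403, 0.521, -0.036, 1.599, 0.021, 1.021, -0.113], TCP at [0.147, 0.607, 0.192] pointing down, gripper open.
Joint ranges: [-2.91, 2.91], [-0.3, 2.13], [-1.5, 1.42], [0.17, 2.43], [-1.26, 4.41], [0.16, 1.93], [-2.52, 2.52]. Speed limits (rad/s): [1.89, 1.89, 2.39, 2.39, 3.01, 3.01, 3.01].

INTERFACE

Orientations are given as [roll, pitch, yaw] about the fixed x, y, z axes, in that order (R = Rz(yaw) Ry(pitch) Rx(roll)).
In Python, from workcell import telemetry, vision, workorder gives the robot as it stands. The module is installed in compiled form; this text tells all that it offers.
- The arm moves only by the tool play_rows, never from a script. Its argument "deltas" is a list of rows, each a list of 7 numbers: the shift along the world's x, y, z in mm, then the turn, a rotation vector about the world's x, y, z in degrees, then the finger opening in mm, from 0 to 85.4. In form: [[x, y, z, wx, wy, wz, jaw], ...]. A call has 1 to 8 rows; each row shifts and turns the commanded pose from where the row before left it; what a row does not reach is not made up. A row lasts 1/8 s, in which the tool goes at most 62.5 mm and 10.7 degrees, less where a joint would pass 70% of its speed; a pose out of reach is approached as far as the arm can. A call with a gripper value outside its range is refused whole. The fingers move at their own pace and stop on an object; "grip_force" is the grip in N (left out, the last holds). Time passes only in rows, so rows that do not move let the fingers close. It gives the time, the measured TCP pose, the force and the opening at its end, in the units of the state.
- telemetry.observe(): the state, without advancing time (a new reading comes with each control period).
- vision.grab_frame(name): name is "scene" or "side" or "wrist"; returns the picture (400x640x3 uint8, red, green, blue); there is no depth.
- vision.camera_info(name): a dict with "mtx" (3x3 intrinsics, pixels), "rvec" (rotation vector, rad) and "tvec" (3), from world to camera coordinates, as OpenCV has them. Camera axes: x right, y down, z forward; pixel columns grow to the right and rows downward; lengths in m; the calibration is good to about 2 mm. The wrist camera is an equidistant fisheye: a pixel r from the principal point sees the ray r / f radians off the axis. A picture is of the moment at which its call begins: read the wrist's pose just before it. camera_info takes no time and is no camera call; for the wrist camera it gives the pose at the moment of the call.
- workorder.job_done(): hands the job in, once; it reports no verdict.
The state is a dict: "clock": time; "qpos": joint angles; "qd": joint speeds; "joint_efforts": joint torques, N m; "position": TCP position; "tool_rot": TCP orientation; "force": force on the tool from outside, world axes, zero at the start; "moment": the same for the moment, N m; "grip_width": finger opening in m.
Only numpy, scipy, OpenCV 4.12 (cv2) and the standard library are available. Lean on these libraries where they do the work, as an engineer would, in place of code of your own. Each camera call takes 0.05 s, during which the arm holds its last target. There are 200 camera calls.

## Working session

There is one attempt and no reset: what is moved stays moved. The work goes in short steps, Python scripts to look and compute and a tool call to move; the robot and the scene stay as the last step left them, time stands still between calls to the robot, and variables do not carry over. Pictures are saved under pics/ and viewed, about 12 in all and at most 16, crops included, and the job is handed in when it is done.

Besides the shell and the picture viewer there is one more tool, called after "Request:" as name(argument=value, ...), one argument or row to a line, values as JSON. play_rows: Moves the arm, as the interface text tells. Its arguments: {"type":"object","properties":{"deltas":{"type":"array","items":{"type":"array","items":{"type":"number"}}},"grip_force":{"type":"number"}},"required":["deltas"]}

```bash
mkdir -p pics; cat > h.py <<'E'
import numpy as np,cv2
from workcell import telemetry,vision,workorder
def cam(n):
    c=vision.camera_info(n);R=cv2.Rodrigues(np.array(c["rvec"],float))[0]
    return np.array(c["mtx"],float),R,np.array(c["tvec"],float).ravel()
def ray(n,uv,z,c=None):
    """pixels -> world points on plane z"""
    K,R,t=c or cam(n);uv=np.atleast_2d(np.array(uv,float))
    a=(uv-K[:2,2])/[K[0,0],K[1,1]]
    if n=="wrist":
        r=np.linalg.norm(a,axis=1,keepdims=True)+1e-9
        d=np.hstack([a/r*np.sin(r),np.cos(r)])
    else: d=np.hstack([a,np.ones((len(a),1))])
    d=d@R;o=-R.T@t
    return o+d*((z-o[2])/d[:,2])[:,None]
def snap(n,f):
    c=cam(n);im=vision.grab_frame(n);cv2.imwrite(f"pics/{f}.png",im[:,:,::-1]);np.savez(f"pics/{f}.npz",K=c[0],R=c[1],t=c[2]);return im,c
def load(f):
    d=np.load(f"pics/{f}.npz");return cv2.imread(f"pics/{f}.png"),(d["K"],d["R"],d["t"])
E
python3 - <<'E'
from h import *
for n in("scene","side","wrist"):
    im,c=snap(n,n+"0");print(n,c[0].round(1).tolist(),(-c[1].T@c[2]).round(3),c[1][2].round(2))
s=telemetry.observe();print(s)
a=cv2.imread("pics/scene0.png");cv2.imwrite("pics/sceneb.png",cv2.resize(a,(800,500)))
E
```

```text
scene [[506.8, 0.0, 313.8], [0.0, 506.8, 215.7], [0.0, 0.0, 1.0]] [-0.479 -0.771  0.702] [ 0.68  0.57 -0.47]
side [[398.2, 0.0, 322.2], [0.0, 398.2, 199.0], [0.0, 0.0, 1.0]] [ 0.167 -0.384  0.895] [ 0.27  0.4  -0.88]
wrist [[309.7, 0.0, 315.5], [0.0, 309.7, 201.4], [0.0, 0.0, 1.0]] [0.073 0.625 0.373] [ 0.29 -0.07 -0.95]
{'clock': 0.15, 'qpos': array([-1.4032069 ,  0.52189664, -0.03631929,  1.59984355,  0.02118582,
        1.02109574, -0.11277994]), 'qd': array([ 0.00108402, -0.002754  ,  0.00107921, -0.00369379, -0.0003832 ,
       -0.00130574,  0.00083736]), 'joint_efforts': array([ 3.26361733e-03, -9.27392292e+01,  1.98132746e+00, -3.70053470e+01,
        1.80247152e-02,  6.33880380e-03,  5.05868218e-05]), 'position': array([0.14718769, 0.60714057, 0.19175787]), 'tool_rot': array([-1.51417461,  1.56993735, -1.75197136]), 'force': array([-0.46855725, -0.80002312,  0.61750345]), 'moment': array([ 0.02701107, -0.03704906,  0.03340313]), 'grip_width': 0.08507818776629085}
```

View pics/scene0.png

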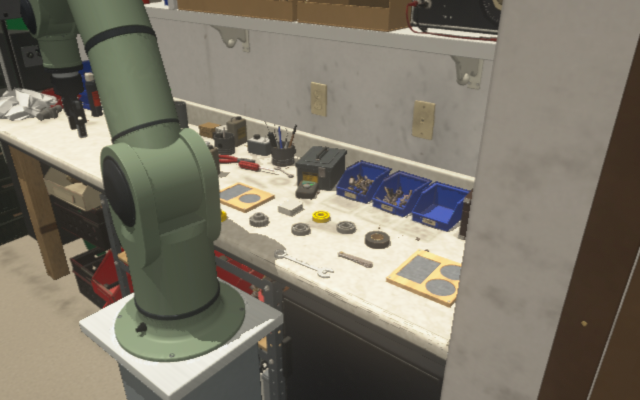

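View pics/side0.png

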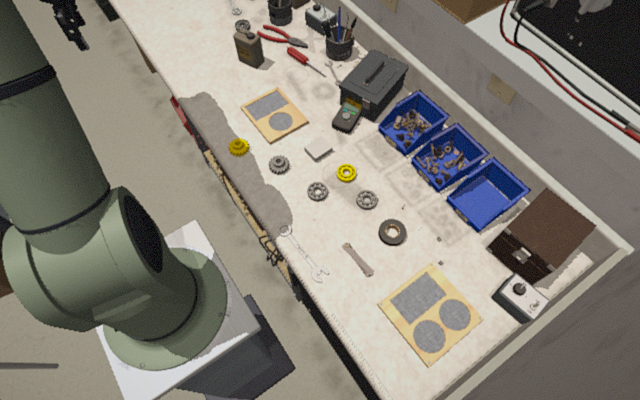

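The side view shows the following (pixels):

| Thing | Pixel | Note |
|---|---|---|
| tray3 | (430,315) | |
| tray2 | (275,115) | |
| Gear | (279,163) | yellow gear at (238,146) is a decoy |
| Bearings | (317,191), (367,200) | yellow ring at (346,172) is a decoy |
| Carton | (318,149) | |
| Feeler | (358,258) | the wrench at (305,255) is not the gauge |
| Tape | (392,232) | stays where it is |

I'll measure these by casting rays and check the choice in one crop.

```bash
python3 - <<'E'
from h import *
im,c=load("side0")
P={'gear':(279,163,.02),'b1':(317,191,.015),'b2':(367,200,.015),'carton':(318,149,.022),'feeler':(358,258,.009),'tape':(392,232,.019),'ygear':(238,146,.02),'yring':(346,172,.015),'multimeter':(346,117,.03)}
for k,(u,v,z) in P.items(): print(k,ray("side",(u,v),z,c)[0].round(3))
hsv=cv2.cvtColor(im,cv2.COLOR_BGR2HSV)
def rec(m,x0,y0,x1,y1):
    q=np.zeros_like(m);q[y0:y1,x0:x1]=m[y0:y1,x0:x1];return q
wood=((hsv[:,:,0]>10)&(hsv[:,:,0]<26)&(hsv[:,:,1]>80)&(hsv[:,:,2]>120)).astype(np.uint8)
for nm,b in(("tray3",(370,255,490,370)),("tray2",(236,85,312,145))):
    m=rec(wood,*b);cs,_=cv2.findContours(m,cv2.RETR_EXTERNAL,2);k=max(cs,key=cv2.contourArea)
    p=ray("side",k[:,0,:],.012,c)[:,:2]*1000
    r=cv2.minAreaRect(p.astype(np.float32));print(nm,r)
    cs,h=cv2.findContours(m,cv2.RETR_CCOMP,2)
    for i,k in enumerate(cs):
        if h[0][i][3]>=0 and cv2.contourArea(k)>100:
            p=ray("side",k[:,0,:],.011,c)[:,:2]*1000;print('  hole',cv2.minAreaRect(p.astype(np.float32)))
cr=im[100:290,230:430];cv2.imwrite("pics/crop1.png",cv2.resize(cr,(800,760)[:1]+(760,),interpolation=2)[:600])
cv2.imwrite("pics/crop1.png",cv2.resize(cr,(630,598),interpolation=2))
E
```

```text
gear [0.403 0.165 0.02 ]
b1 [0.439 0.04  0.015]
b2 [ 0.527 -0.053  0.015]
carton [0.512 0.142 0.022]
feeler [ 0.418 -0.161  0.009]
tape [ 0.521 -0.158  0.019]
ygear [0.341 0.276 0.02 ]
yring [0.534 0.044 0.015]
multimeter [0.635 0.183 0.03 ]
tray3 ((470.52099609375, -350.01690673828125), (164.33782958984375, 159.9640655517578), 1.5793156623840332)
  hole ((434.7986145019531, -387.1197814941406), (70.64595031738281, 69.22028350830078), 6.502205848693848)
  hole ((501.3973388671875, -383.4311218261719), (89.69119262695312, 72.56458282470703), 3.130943536758423)
tray2 ((481.82135009765625, 323.5273742675781), (132.0328826904297, 161.85275268554688), 1.0297235250473022)
  hole ((483.7845458984375, 288.83441162109375), (72.60804748535156, 68.93889617919922), 18.209455490112305)
  hole ((482.18695068359375, 362.86676025390625), (117.89232635498047, 73.30561065673828), 0.13064242899417877)
```

View pics/crop1.png

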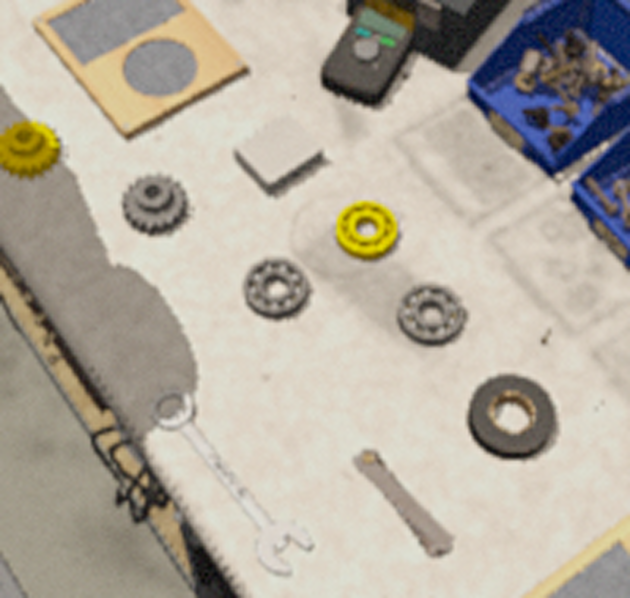

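The crop confirms the choice: steel gear, two grey bearings, white carton, and the flat gauge next to the tape. I'll segment the parts in the side view for angles, then move over the stock.

```bash
cat > seg.py <<'E'
from h import *
import sys
def parts(n,f,P):
    """P: name->(x,y guess m, zmid for rim, kind). dark/bright segmentation round guess"""
    im,c=load(f);K,R,t=c
    # rectify to top-down at height z by ray casting a pixel grid
    h,w=im.shape[:2];vv,uu=np.mgrid[0:h,0:w];uv=np.c_[uu.ravel(),vv.ravel()]
    hsv=cv2.cvtColor(im,cv2.COLOR_BGR2HSV);g=im.max(2).astype(int)
    out={}
    for k,(x,y,z,rad) in P.items():
        W=ray(n,uv,z,c)[:,:2].reshape(h,w,2)
        near=np.linalg.norm(W-[x,y],axis=2)<rad
        th=np.median(g[near&(g>0)]);bg=np.percentile(g[near],85)
        m=(near&(g<bg-45)).astype(np.uint8)
        cs,_=cv2.findContours(m,cv2.RETR_EXTERNAL,1)
        if not cs: print(k,"none");continue
        q=max(cs,key=cv2.contourArea)[:,0,:]
        p=(W[q[:,1],q[:,0]]*1000).astype(np.float32)
        (cx,cy),(a,b),an=cv2.minAreaRect(p)
        print(k,"c %.0f %.0f size %.0f x %.0f ang %.1f"%(cx,cy,a,b,an),"area",int(m.sum()))
E
python3 - <<'E'
from seg import *
parts("side","side0",{'gear':(.403,.165,.01,.06),'b1':(.439,.04,.01,.05),'b2':(.527,-.053,.01,.05),'carton':(.512,.142,.022,.055),'feeler':(.418,-.161,.006,.065),'tape':(.521,-.158,.01,.05)})
E
```

```text
gear c 403 166 size 56 x 59 ang 16.5 area 356
b1 c 440 40 size 52 x 58 ang 5.9 area 314
b2 c 528 -50 size 55 x 59 ang 4.2 area 340
carton c 503 125 size 45 x 80 ang 55.1 area 152
feeler c 415 -162 size 21 x 99 ang 3.4 area 285
tape c 525 -156 size 71 x 68 ang 49.5 area 564
```

Request:
play_rows(
  deltas=[
    [42, -43, 0, 0, 0, 0, 85],
    [42, -43, 10, 0, 0, 0, 85],
    [42, -43, 10, 0, 0, 0, 85],
    [42, -43, 10, 0, 0, 0, 85],
    [42, -43, 10, 0, 0, 3, 85],
    [42, -43, 10, 0, 0, 3, 85],
    [10, -50, 5, 0, 0, 4, 85],
    [10, -50, 5, 0, 0, 4, 85],
  ],
)

```text
clock: 1.15
position: [0.4196, 0.2475, 0.2522]
tool_rot: [-2.211, 1.57, -2.203]
force: [1.2, 0.7, 0.0]
grip_width: 0.0852
```

Request:
play_rows(
  deltas=[
    [10, -50, 0, 0, 0, 0, 85],
    [10, -50, 0, 0, 0, 0, 85],
    [10, -50, 0, 0, 0, 0, 85],
    [10, -50, 0, 0, 0, 0, 85],
    [0, 0, 0, 0, 0, 0, 85],
  ],
)

```text
clock: 1.78
position: [0.4595, 0.0459, 0.2522]
tool_rot: [-1.413, 1.57, -1.412]
force: [-0.6, -0.2, -0.1]
grip_width: 0.0848
```

```bash
python3 - <<'E'
from h import *
s=telemetry.observe();print(s['qpos'].round(2),s['position'],s['tool_rot'])
snap("wrist","w1")
E
```

```text
[-0.39  0.19  0.18  1.94 -0.04  1.01  1.39] [0.45950758 0.0459074  0.25223896] [-1.41319448  1.5699632  -1.41194132]
```

View pics/w1.png

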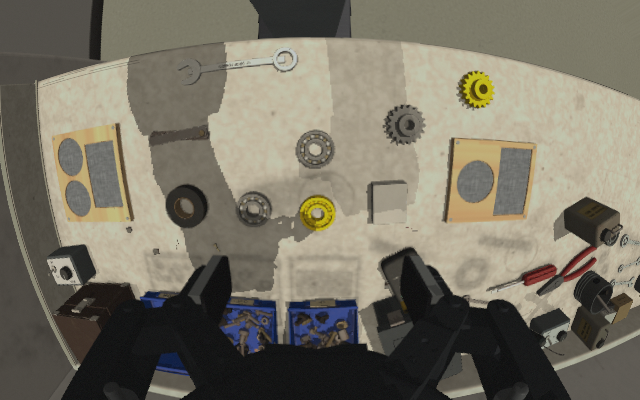

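The wrist view shows both trays, the gear (405,124), the bearings (315,149) and (253,209), the carton (389,201), and the gauge in shadow (180,134). I'll take carton corners and cross-check the centres.

```bash
python3 - <<'E'
from h import *
im,c=load("w1")
g=cv2.cvtColor(im,cv2.COLOR_BGR2GRAY)
for k,(u,v,z) in {'gearhub':(407,123,.028),'b1':(315,149,.013),'b2':(253,209,.013),'feelA':(150,136,.008),'feelB':(209,131,.008),'tape':(186,206,.017)}.items(): print(k,(ray("wrist",(u,v),z,c)[0]*1000).round(0))
im2=im[165:240,350:430];cv2.imwrite("pics/cart.png",cv2.resize(im2,(640,600),interpolation=2))
hsv=cv2.cvtColor(im,cv2.COLOR_BGR2HSV);print(hsv[200,380:412:3].tolist());print(hsv[185:232:4,388].tolist())
E
```

```text
gearhub [401. 167.  28.]
b1 [441.  45.  13.]
b2 [527. -46.  13.]
feelA [ 414. -205.    8.]
feelB [ 413. -106.    8.]
tape [ 522. -150.   17.]
[[22, 40, 159], [22, 40, 159], [20, 40, 160], [21, 38, 160], [23, 40, 158], [20, 39, 158], [21, 39, 157], [21, 39, 157], [21, 39, 158], [20, 41, 173], [20, 41, 174]]
[[23, 39, 157], [22, 40, 159], [22, 37, 159], [21, 38, 159], [21, 38, 160], [20, 40, 159], [22, 40, 161], [21, 40, 185], [22, 40, 185], [21, 41, 187], [21, 44, 191], [21, 43, 188]]
```

View pics/cart.png

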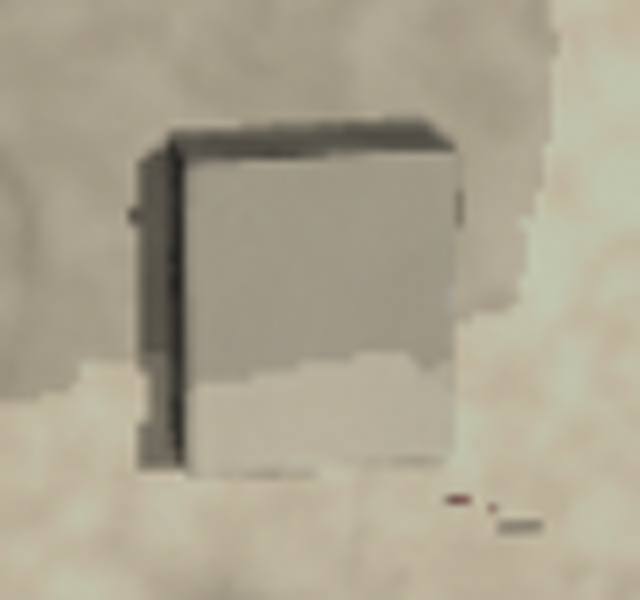

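```bash
python3 - <<'E'
from h import *
im,c=load("w1")
q=np.array([(187,155),(457,150),(453,460),(187,472)])/8-.5+[350,165]
p=ray("wrist",q,.022,c)[:,:2]*1000;print(p.round(0).tolist(),cv2.minAreaRect(p.astype(np.float32)))
hsv=cv2.cvtColor(im,cv2.COLOR_BGR2HSV)
wood=((hsv[:,:,0]>10)&(hsv[:,:,0]<26)&(hsv[:,:,1]>85)&(hsv[:,:,2]>90)).astype(np.uint8)
for nm,(a,b,x,y) in(("tray3",(45,115,140,230)),("tray2",(435,130,545,230))):
    m=np.zeros_like(wood);m[b:y,a:x]=wood[b:y,a:x]
    cs,h=cv2.findContours(m,cv2.RETR_CCOMP,2);k=max(cs,key=cv2.contourArea)
    P=lambda k,z:cv2.minAreaRect((ray("wrist",k[:,0,:],z,c)[:,:2]*1000).astype(np.float32))
    print(nm,P(k,.012))
    for i,k in enumerate(cs):
        if h[0][i][3]>=0 and cv2.contourArea(k)>150:print('  hole',P(k,.0115))
E
```

```text
[[487.0, 125.0], [486.0, 174.0], [545.0, 178.0], [546.0, 128.0]] ((515.9860229492188, 151.56585693359375), (60.1734504699707, 50.187232971191406), 3.3145580291748047)
tray3 ((471.6649475097656, -342.7826843261719), (162.47393798828125, 169.8319091796875), 1.7403303384780884)
  hole ((510.39312744140625, -381.53875732421875), (70.50447082519531, 67.44715881347656), 49.37743377685547)
  hole ((470.11505126953125, -307.16534423828125), (114.09239959716797, 71.34637451171875), 1.7744286060333252)
  hole ((434.39306640625, -383.5941162109375), (68.02667236328125, 70.33612060546875), 28.63360595703125)
tray2 ((483.111572265625, 327.42022705078125), (131.93734741210938, 163.09988403320312), 1.105787754058838)
  hole ((483.9945068359375, 290.549072265625), (69.7394790649414, 67.88897705078125), 9.263238906860352)
  hole ((482.7525634765625, 365.84759521484375), (114.40092468261719, 70.48080444335938), 1.245208978652954)
```

Request:
play_rows(
  deltas=[
    [-20, -3, -50, 0, 0, 0, 80],
    [0, 0, -60, 0, 0, 0, 80],
    [0, 0, -60, 0, 0, 0, 80],
    [0, 0, -45, 0, 0, 0, 80],
    [0, 0, -20, 0, 0, 0, 80],
    [0, 0, -15, 0, 0, 0, 80],
    [0, 0, 0, 0, 0, 0, 80],
  ],
  grip_force=40,
)

```text
clock: 2.7
position: [0.4389, 0.0468, 0.0017]
tool_rot: [-3.13, 1.57, -3.122]
force: [0.7, 0.0, 0.0]
grip_width: 0.0798
```

Request:
play_rows(
  deltas=[
    [0, 0, 0, 0, 0, 0, 45],
    [0, 0, 0, 0, 0, 0, 45],
    [0, 0, 0, 0, 0, 0, 45],
    [0, 0, 0, 0, 0, 0, 45],
    [0, 0, 0, 0, 0, 0, 45],
  ],
)

```text
clock: 3.32
position: [0.4393, 0.0464, 0.0023]
tool_rot: [-0.03, 1.571, -0.023]
force: [-0.1, 0.9, -0.3]
grip_width: 0.0454
```

```bash
python3 - <<'E'
from h import *
snap("wrist","w2");im,c=snap("side","s2");s=cv2.imread("pics/s2.png")
w=cv2.imread("pics/w2.png")
cv2.imwrite("pics/w2s.png",np.vstack([cv2.resize(w[180:400,170:470],(600,440)),cv2.resize(s[130:210,270:570],(600,160))]))
E
```

```text
(no output)
```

View pics/w2s.png

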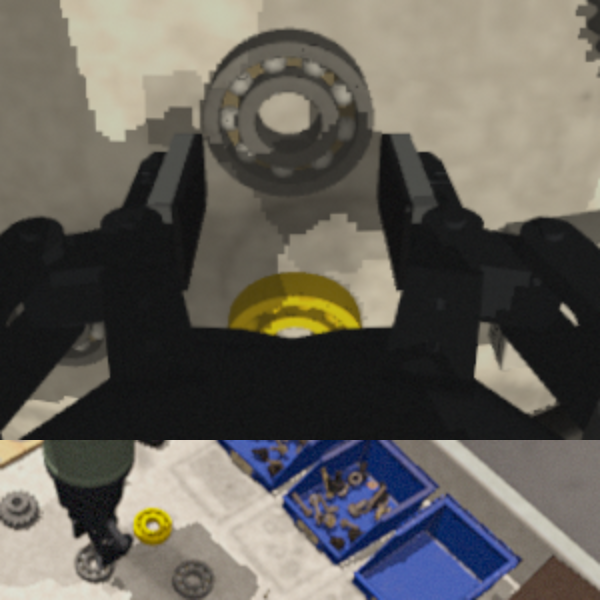

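```bash
python3 - <<'E'
from h import *
im,c=load("w2")
print(ray("wrist",(314,236),.014,c)*1000, -c[1].T@c[2], c[1])
# project TCP and tip points
def pj(p):
    K,R,t=c;d=R@np.array(p)+t;th=np.arctan2(np.hypot(d[0],d[1]),d[2]);a=np.arctan2(d[1],d[0]);return K[0,0]*th*np.cos(a)+K[0,2],K[0,0]*th*np.sin(a)+K[1,2]
for p in[(.439,.0464,.002),(.439,.0464+.023,.005),(.439,.0464-.023,.005)]:print(pj(p))
E
```

```text
[[437.75558561  45.05000565  14.        ]] [0.36239457 0.04552378 0.18345006] [[-5.71511053e-03  9.99983666e-01  7.72200024e-05]
 [ 9.53346138e-01  5.42525981e-03  3.01830595e-01]
 [ 3.01825246e-01  1.79861261e-03 -9.53361571e-01]]
(np.float64(316.2037918012466), np.float64(230.13137318534797))
(np.float64(352.76364986165675), np.float64(232.03551602638848))
(np.float64(279.626672243658), np.float64(231.66453179203165))
```

```bash
python3 - <<'E'
from h import *
im,c=load("s2")
def pj(p):return cv2.projectPoints(np.array([p],float),cv2.Rodrigues(c[1])[0],c[2],c[0],None)[0].ravel().round(0)
s=im
for x in(.428,.439,.45,.46):
  for z in(.003,.03):print(x,z,pj((x,.0464-.023,z)),pj((x,.0464-.037,z)))
K=cv2.resize(s[140:220,270:370],(800,640)[0:2],interpolation=2)
cv2.imwrite("pics/s2c.png",K[:600])
E
```

```text
0.428 0.003 [317. 200.] [320. 204.]
0.428 0.03 [317. 195.] [320. 199.]
0.439 0.003 [321. 198.] [324. 202.]
0.439 0.03 [321. 193.] [324. 197.]
0.45 0.003 [324. 196.] [327. 200.]
0.45 0.03 [324. 191.] [327. 195.]
0.46 0.003 [327. 194.] [331. 198.]
0.46 0.03 [328. 189.] [331. 193.]
```

View pics/s2c.png

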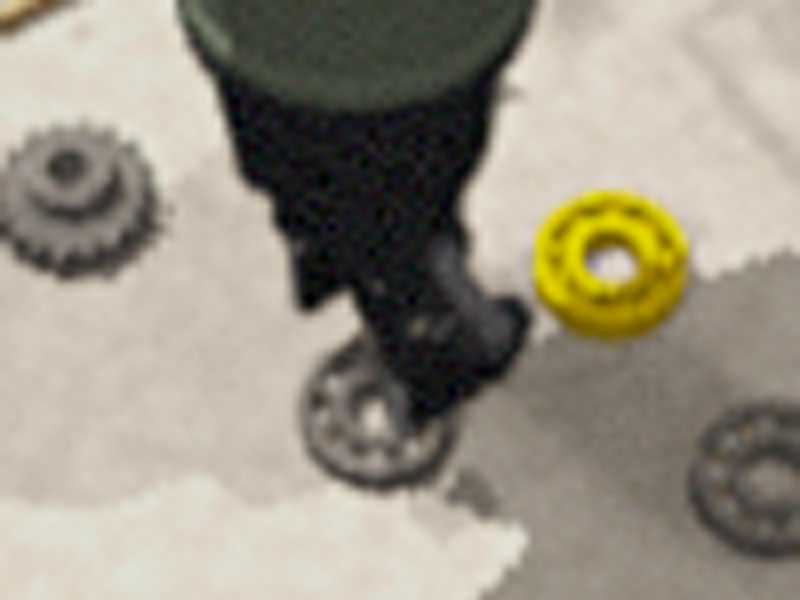

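Two views agree that the fingertips hang about 25 mm above the bench, although the reported TCP z is 2 mm. The fingers closed above the bearing and it hasn't moved. I'll reopen and go down in small steps, watching the force.

Request:
play_rows(
  deltas=[
    [0, 0, 0, 0, 0, 0, 80],
    [0, 0, 0, 0, 0, 0, 80],
    [0, 0, 0, 0, 0, 0, 80],
    [0, 0, -6, 0, 0, 0, 80],
    [0, 0, -4, 0, 0, 0, 80],
    [0, 0, 0, 0, 0, 0, 80],
  ],
)

```text
clock: 4.18
position: [0.439, 0.0463, -0.0082]
tool_rot: [-2.894, 1.57, -2.888]
force: [0.1, -0.1, -1.0]
grip_width: 0.0801
```

```bash
python3 - <<'E'
from h import *
print(telemetry.observe())
snap("wrist","w3");snap("side","s3")
E
```

```text
{'clock': 4.175, 'qpos': array([-0.30387589,  0.60802991,  0.08345246,  2.20944792, -0.14749124,
        0.32987059,  1.48166043]), 'qd': array([-0.00158883, -0.01001299,  0.00497717, -0.00171771,  0.00156326,
        0.00802681, -0.00076847]), 'joint_efforts': array([ 3.08836251e-02, -7.63672042e+01,  4.69252467e+00, -1.38043338e+01,
       -1.79254386e-02, -1.90659044e-01,  2.20131513e-02]), 'position': array([ 0.4389616 ,  0.0463146 , -0.00823068]), 'tool_rot': array([-2.89428469,  1.57000593, -2.88777495]), 'force': array([ 0.0505548 , -0.09378165, -0.99680507]), 'moment': array([-0.050248  ,  0.01393592,  0.0694896 ]), 'grip_width': 0.08013132034210853}
```

Request:
play_rows(
  deltas=[
    [0, 0, -5, 0, 0, 0, 80],
    [0, 0, -5, 0, 0, 0, 80],
    [0, 0, -3, 0, 0, 0, 80],
    [0, 0, 0, 0, 0, 0, 80],
  ],
)

```text
clock: 4.78
position: [0.439, 0.0463, -0.0211]
tool_rot: [-2.878, 1.57, -2.871]
force: [1.1, -0.6, 0.5]
grip_width: 0.0798
```

Request:
play_rows(
  deltas=[
    [0, 0, 0, 0, 0, 0, 65],
    [0, 0, 0, 0, 0, 0, 55],
    [0, 0, 0, 0, 0, 0, 45],
    [0, 0, 0, 0, 0, 0, 45],
    [0, 0, 0, 0, 0, 0, 45],
  ],
)

```text
clock: 5.4
position: [0.4393, 0.0464, -0.0208]
tool_rot: [-0.139, 1.571, -0.133]
force: [0.1, 0.3, -0.3]
grip_width: 0.0447
```

```bash
python3 - <<'E'
from h import *
snap("wrist","w4");im,c=snap("side","s4");s=cv2.imread("pics/s4.png")
w=cv2.imread("pics/w4.png")
cv2.imwrite("pics/w4s.png",np.hstack([cv2.resize(w[180:330,220:410],(380,300)),cv2.resize(s[150:225,275:370],(380,300))]))
E
```

```text
(no output)
```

View pics/w4s.png

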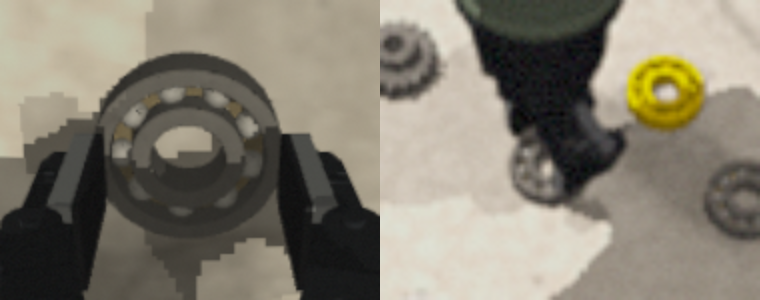

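Still closed just above the bearing. The pad scale in the wrist view puts the tips about 40 mm above the reported TCP, so I'll go down another 14 mm.

Request:
play_rows(
  deltas=[
    [0, 0, 0, 0, 0, 0, 80],
    [0, 0, 0, 0, 0, 0, 80],
    [0, 0, 0, 0, 0, 0, 80],
    [0, 0, -5, 0, 0, 0, 80],
    [0, 0, -5, 0, 0, 0, 80],
    [0, 0, -3, 0, 0, 0, 80],
    [0, 0, 0, 0, 0, 0, 80],
  ],
)

```text
clock: 6.38
position: [0.439, 0.0463, -0.0341]
tool_rot: [-2.875, 1.57, -2.868]
force: [-0.3, 0.1, -0.5]
grip_width: 0.0803
```

Request:
play_rows(
  deltas=[
    [0, 0, 0, 0, 0, 0, 65],
    [0, 0, 0, 0, 0, 0, 55],
    [0, 0, 0, 0, 0, 0, 45],
    [0, 0, 0, 0, 0, 0, 45],
    [0, 0, 0, 0, 0, 0, 45],
  ],
)

```text
clock: 7.0
position: [0.4394, 0.0464, -0.0333]
tool_rot: [0.322, 1.57, 0.328]
force: [-3.0, 0.6, 14.7]
grip_width: 0.0502
```

```bash
python3 - <<'E'
from h import *
snap("wrist","w5");im,c=snap("side","s5");s=cv2.imread("pics/s5.png")
w=cv2.imread("pics/w5.png")
cv2.imwrite("pics/w5s.png",np.hstack([cv2.resize(w[180:330,220:410],(380,300)),cv2.resize(s[150:225,275:370],(380,300))]))
E
```

```text
(no output)
```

View pics/w5s.png

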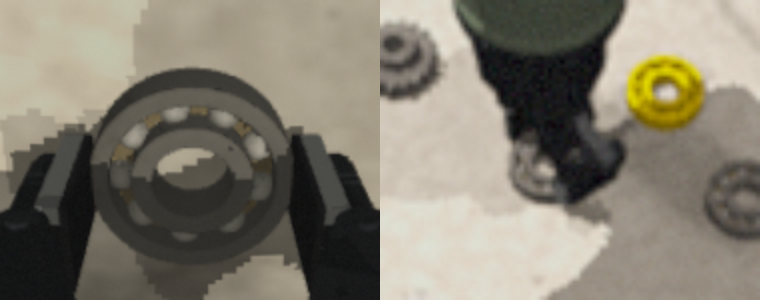

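Request:
play_rows(
  deltas=[
    [0, 0, 1, 0, 0, 0, 40],
    [0, 0, 2, 0, 0, 0, 40],
    [0, 0, 0, 0, 0, 0, 40],
  ],
  grip_force=50,
)

```text
clock: 7.48
position: [0.4393, 0.0464, -0.0307]
tool_rot: [0.063, 1.571, 0.07]
force: [0.5, 0.0, -1.4]
grip_width: 0.049
```

Request:
play_rows(
  deltas=[
    [0, 0, 20, 0, 0, 0, 40],
    [0, 0, 40, 0, 0, 0, 40],
    [0, 0, 0, 0, 0, 0, 40],
  ],
)

```text
clock: 7.85
position: [0.4405, 0.0467, 0.0311]
tool_rot: [0.227, 1.567, 0.234]
force: [0.1, 0.4, -2.2]
grip_width: 0.0492
```

```bash
python3 - <<'E'
from h import *
snap("wrist","w6");im,c=snap("side","s6");s=cv2.imread("pics/s6.png")
w=cv2.imread("pics/w6.png")
cv2.imwrite("pics/w6s.png",np.hstack([cv2.resize(w[180:330,220:410],(380,300)),cv2.resize(s[130:205,275:370],(380,300))]))
E
```

```text
(no output)
```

View pics/w6s.png

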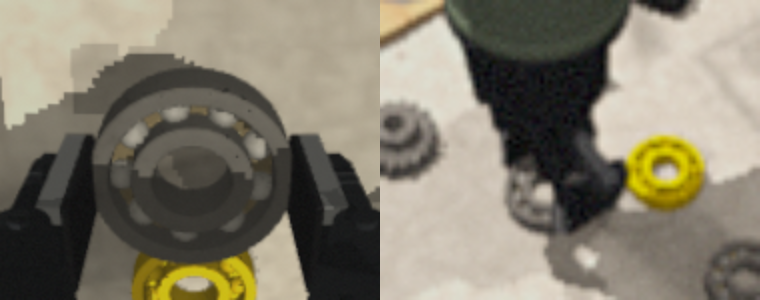

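The bearing is held and lifted: −1.4 N of weight, and it's clear of the bench in both views. It sat on the bench at reported TCP z ≈ −31. Next, over tray2's round recess.

Request:
play_rows(
  deltas=[
    [8, 40, 0, 0, 0, 0, 40],
    [9, 50, 0, 0, 0, 0, 40],
    [9, 51, 0, 0, 0, 0, 40],
    [9, 51, 0, 0, 0, 0, 40],
    [8, 50, 0, 0, 0, 0, 40],
    [0, 0, 0, 0, 0, 0, 40],
  ],
)

```text
clock: 8.7
position: [0.4812, 0.2924, 0.0275]
tool_rot: [2.732, 1.57, 2.744]
force: [0.8, -1.3, -1.4]
grip_width: 0.0491
```

```bash
cat > tr.py <<'E'
from h import *
def trays(n,im,c,boxes):
    hsv=cv2.cvtColor(im,cv2.COLOR_BGR2HSV)
    w=((hsv[:,:,0]>8)&(hsv[:,:,0]<28)&(hsv[:,:,1]>80)&(hsv[:,:,2]>60)).astype(np.uint8)
    cs,_=cv2.findContours(w,cv2.RETR_EXTERNAL,2)
    for k in sorted(cs,key=cv2.contourArea)[-3:]:
        p=(ray(n,k[:,0,:],.012,c)[:,:2]*1000).astype(np.float32);print(cv2.contourArea(k),k[:,0].min(0),k[:,0].max(0),cv2.minAreaRect(p))
E
python3 - <<'E'
from tr import *
im,c=load("w6");print("bearing in hand",ray("wrist",(315,263),.077,c)*1000)
s=telemetry.observe();print(s['position'],s['grip_width'])
snap("wrist","w7");im,c=load("w7");trays("wrist",im,c,0)
cv2.imwrite("pics/w7s.png",im)
E
```

```text
bearing in hand [[438.37590793  45.91374304  77.        ]]
[0.48122029 0.29236021 0.02747634] 0.049126801378699195
1637.0 [ 45 237] [ 89 290] ((532.20751953125, 52.810054779052734), (51.990543365478516, 69.296630859375), 29.3026065826416)
3929.0 [259   0] [348  58] ((353.2652587890625, 282.6041564941406), (56.27995681762695, 40.06443405151367), 89.4388198852539)
12573.5 [247 129] [482 297] ((482.82391357421875, 328.6790466308594), (130.65892028808594, 161.5994415283203), 1.0991841554641724)
```

View pics/w7s.png

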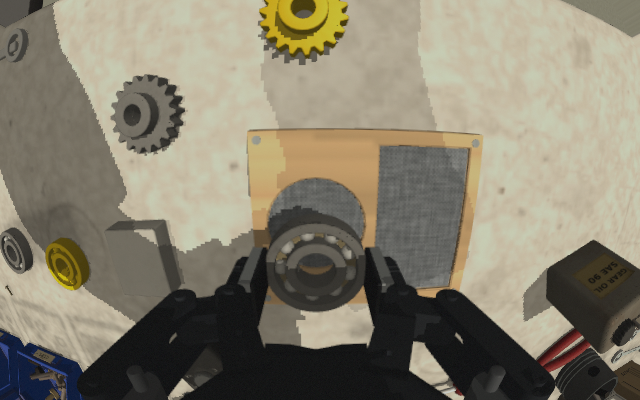

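The wrist view shows the bearing just above tray2's round recess (recess centre about (316,225) px). The close wrist measurement puts that recess at (483,291.5). Lower and release.

Request:
play_rows(
  deltas=[
    [3, 0, -20, 0, 0, 0, 40],
    [0, 0, -15, 0, 0, 0, 40],
    [0, 0, -8, 0, 0, 0, 40],
    [0, 0, -4, 0, 0, 0, 40],
    [0, 0, 0, 0, 0, 0, 40],
  ],
)

```text
clock: 9.38
position: [0.4853, 0.2883, -0.0179]
tool_rot: [-2.409, 1.571, -2.403]
force: [-0.2, 0.9, -1.4]
grip_width: 0.0489
```

Request:
play_rows(
  deltas=[
    [0, 0, 0, 0, 0, 0, 56],
    [0, 0, 0, 0, 0, 0, 65],
    [0, 0, 0, 0, 0, 0, 72],
    [0, 0, 30, 0, 0, 0, 80],
    [0, 0, 60, 0, 0, 0, 80],
  ],
)

```text
clock: 10.0
position: [0.4841, 0.2877, 0.0718]
tool_rot: [-2.488, 1.567, -2.481]
force: [0.1, 0.9, 0.1]
grip_width: 0.0798
```

```bash
cat > chk.py <<'E'
from h import *
def crop(f,z,R,names,s=3,n="wrist"):pass
E
python3 - <<'E'
from tr import *
im,c=snap("wrist","w8");im,c=load("w8");trays("wrist",im,c,0)
cv2.imwrite("pics/w8s.png",cv2.resize(im[60:400,120:520],(700,595)))
E
```

```text
1479.0 [ 74 220] [115 268] ((532.5222778320312, 51.9056396484375), (52.23507308959961, 65.90653228759766), 29.5164737701416)
3426.0 [275   0] [348  63] ((346.73651123046875, 283.1513671875), (52.54716491699219, 56.074092864990234), 0.16059215366840363)
18191.5 [265 121] [461 272] ((483.6726379394531, 328.7351989746094), (132.02024841308594, 161.84423828125), 1.0330166816711426)
```

View pics/w8s.png

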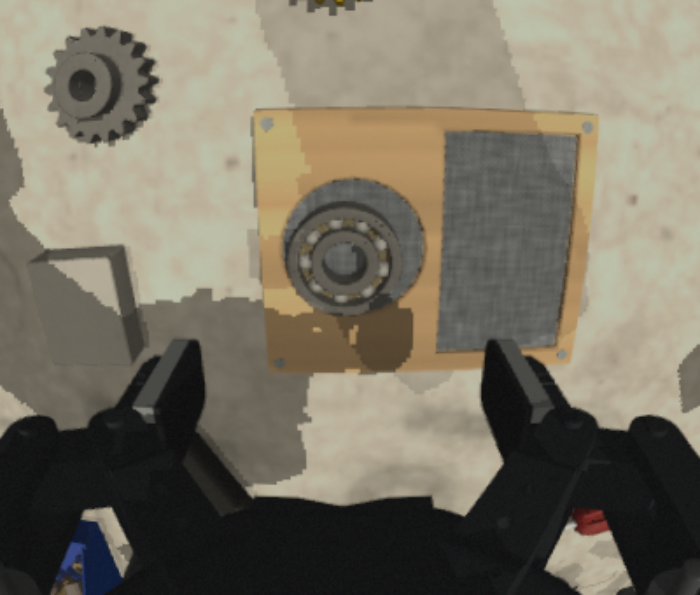

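```bash
python3 - <<'E'
from h import *
im,c=load("w8")
f=lambda x,y,z,b=(120,60):(ray("wrist",(x/1.75+b[0],y/1.75+b[1]),z,c)[0]*1000).round(1)
print("bear top",f(344,257,.024),"edges",f(288,258,.022),f(401,258,.022),f(344,208,.024),f(344,307,.024))
print("recess edges",f(285,245,.012),f(425,245,.012),f(355,178,.012),f(350,315,.012))
print("gear hub",f(82,84,.028),"rim",f(46,80,.016),f(157,80,.016),f(100,28,.016),f(100,145,.016))
E
```

```text
bear top [484. 288.  24.] edges [485.4 262.7  22. ] [485.  313.7  22. ] [461.6 287.8  24. ] [508.3 288.1  24. ]
recess edges [482.3 260.4  12. ] [481.9 326.   12. ] [450.5 292.7  12. ] [517.9 291.1  12. ]
gear hub [403.3 171.5  28. ] rim [399.3 145.2  16. ] [404.1 203.7  16. ] [377.5 175.6  16. ] [432.5 173.3  16. ]
```

Bearing 1 lies flat in the recess, about 4.5 mm off centre in y (limit 10). In the hand/wrist frame the gear is at about (404,171).

Request:
play_rows(
  deltas=[
    [-27, -39, 0, 0, 0, 0, 85],
    [-27, -39, 0, 0, 0, 0, 85],
    [-26, -39, 0, 0, 0, 0, 85],
    [0, 0, -30, 0, 0, 0, 85],
    [0, 0, -35, 0, 0, 0, 85],
    [0, 0, -25, 0, 0, 0, 85],
    [0, 0, -10, 0, 0, 0, 85],
    [0, 0, 0, 0, 0, 0, 85],
  ],
)

```text
clock: 11.05
position: [0.4052, 0.1713, -0.0278]
tool_rot: [-2.501, 1.57, -2.495]
force: [0.9, -0.7, 0.7]
grip_width: 0.0851
```

Request:
play_rows(
  deltas=[
    [0, 0, 0, 0, 0, 0, 70],
    [0, 0, 0, 0, 0, 0, 58],
    [0, 0, 0, 0, 0, 0, 45],
    [0, 0, 0, 0, 0, 0, 45],
    [0, 0, 0, 0, 0, 0, 45],
  ],
  grip_force=60,
)

```text
clock: 11.68
position: [0.4066, 0.1724, -0.0257]
tool_rot: [0.662, 1.567, 0.668]
force: [-6.7, 0.7, 59.8]
grip_width: 0.0448
```

60 N upward at 45 mm: the tips landed on top of the rim, so they sit higher than I assumed. Open, go 9 mm lower, close again.

Request:
play_rows(
  deltas=[
    [0, 0, 2, 0, 0, 0, 60],
    [0, 0, 0, 0, 0, 0, 80],
    [0, 0, 0, 0, 0, 0, 85],
    [0, 0, 0, 0, 0, 0, 85],
    [0, 0, -5, 0, 0, 0, 85],
    [0, 0, -5, 0, 0, 0, 85],
    [0, 0, 0, 0, 0, 0, 85],
  ],
)

```text
clock: 12.55
position: [0.4049, 0.1712, -0.0363]
tool_rot: [-2.633, 1.57, -2.626]
force: [-1.2, -0.3, 0.9]
grip_width: 0.0851
```

Request:
play_rows(
  deltas=[
    [0, 0, 0, 0, 0, 0, 70],
    [0, 0, 0, 0, 0, 0, 62],
    [0, 0, 0, 0, 0, 0, 57],
    [0, 0, 0, 0, 0, 0, 52],
    [0, 0, 0, 0, 0, 0, 45],
    [0, 0, 0, 0, 0, 0, 45],
  ],
)

```text
clock: 13.3
position: [0.4053, 0.1713, -0.0352]
tool_rot: [0.553, 1.57, 0.559]
force: [-3.9, -2.5, 21.5]
grip_width: 0.0531
```

Request:
play_rows(
  deltas=[
    [0, 0, 2, 0, 0, 0, 45],
    [0, 0, 20, 0, 0, 0, 45],
    [0, 0, 44, 0, 0, 0, 45],
    [5, -30, 0, 0, 0, 0, 45],
    [10, -50, 0, 0, 0, 0, 45],
    [10, -50, 0, 0, 0, 0, 45],
    [10, -50, 0, 0, 0, 0, 45],
    [10, -50, 0, 0, 0, 0, 45],
  ],
)

```text
clock: 14.3
position: [0.4503, -0.0602, 0.0301]
tool_rot: [2.873, 1.571, 2.88]
force: [0.5, 0.3, -3.5]
grip_width: 0.0525
```

Request:
play_rows(
  deltas=[
    [10, -54, 0, 0, 0, 0, 45],
    [10, -54, 0, 0, 0, 0, 45],
    [10, -54, 0, 0, 0, 0, 45],
    [10, -54, 0, 0, 0, 0, 45],
    [10, -54, 0, 0, 0, 0, 45],
    [10, -54, 0, 0, 0, 0, 45],
    [0, 0, 0, 0, 0, 0, 45],
    [0, 0, 0, 0, 0, 0, 45],
  ],
)

```text
clock: 15.3
position: [0.5098, -0.3819, 0.0296]
tool_rot: [2.301, 1.569, 2.308]
force: [0.0, 0.5, -4.0]
grip_width: 0.0527
```

```bash
python3 - <<'E'
from tr import *
s=telemetry.observe();print(s['position'],s['grip_width'],s['qpos'].round(2),s['force'])
im,c=snap("wrist","w9");im,c=load("w9");trays("wrist",im,c,0)
cv2.imwrite("pics/w9s.png",im)
E
```

```text
[ 0.50976396 -0.38191718  0.0296045 ] 0.05267848011785109 [ 0.5   0.74  0.07  1.68 -0.07  0.72  2.19] [ 0.03534397  0.47880885 -4.00802408]
39.0 [556 380] [576 394] ((789.6566162109375, -0.7241783142089844), (115.1801528930664, 5.757076263427734), 54.6369514465332)
590.5 [557 218] [581 253] ((528.0374755859375, -146.4754638671875), (35.591976165771484, 34.062530517578125), 23.056005477905273)
41416.5 [241  44] [480 273] ((472.3836669921875, -347.7444763183594), (163.31509399414062, 161.55809020996094), 1.6551240682601929)
```

View pics/w9s.png

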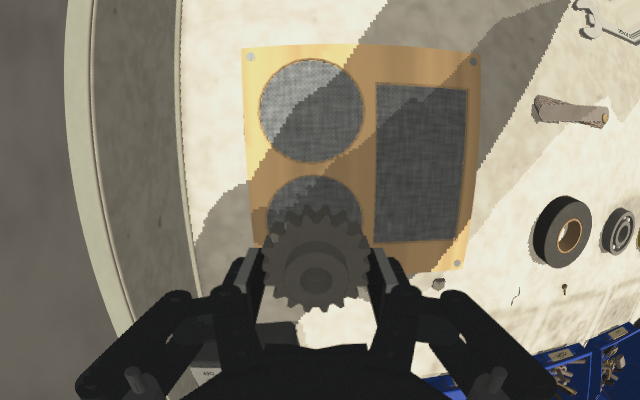

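```bash
python3 - <<'E'
from h import *
im,c=load("w9")
print((ray("wrist",[(318,279),(316,277)],.093,c)*1000).round(1))
im,c=load("w1")
EOF=0
E
```

```text
[[ 506.3 -381.4   93. ]
 [ 505.3 -382.3   93. ]]
```

Request:
play_rows(
  deltas=[
    [4, -2, -20, 0, 0, 0, 45],
    [0, 0, -20, 0, 0, 0, 45],
    [0, 0, -9, 0, 0, 0, 45],
    [0, 0, -5, 0, 0, 0, 45],
    [0, 0, 0, 0, 0, 0, 45],
  ],
)

```text
clock: 15.98
position: [0.5142, -0.3846, -0.024]
tool_rot: [2.844, 1.571, 2.851]
force: [-0.9, -0.6, -4.2]
grip_width: 0.0523
```

Request:
play_rows(
  deltas=[
    [0, 0, 0, 0, 0, 0, 60],
    [0, 0, 0, 0, 0, 0, 68],
    [0, 0, 0, 0, 0, 0, 75],
    [0, 0, 40, 0, 0, 0, 80],
    [-10, 15, 60, 0, 0, 0, 80],
    [-10, 15, 0, 0, 0, 0, 80],
    [0, 0, 0, 0, 0, 0, 80],
  ],
)

```text
clock: 16.85
position: [0.4943, -0.354, 0.0769]
tool_rot: [-0.195, 1.57, -0.188]
force: [0.2, 0.4, 0.2]
grip_width: 0.0798
```

```bash
python3 - <<'E'
from tr import *
s=telemetry.observe();print(s['position'],s['grip_width'])
im,c=snap("wrist","w10");im,c=load("w10");trays("wrist",im,c,0)
cv2.imwrite("pics/w10s.png",cv2.resize(im[40:400,150:640],(784,576)))
E
```

```text
[ 0.49432073 -0.35401133  0.07687255] 0.07984294272834049
600.0 [601 211] [628 250] ((532.2694091796875, 38.385318756103516), (69.77195739746094, 51.3160400390625), 69.49169921875)
603.5 [504 217] [530 248] ((527.5099487304688, -148.9034423828125), (34.81377029418945, 34.359779357910156), 86.64153289794922)
35451.5 [222  73] [422 264] ((472.43316650390625, -347.539794921875), (163.50973510742188, 161.5489501953125), 1.7359352111816406)
```

View pics/w10s.png

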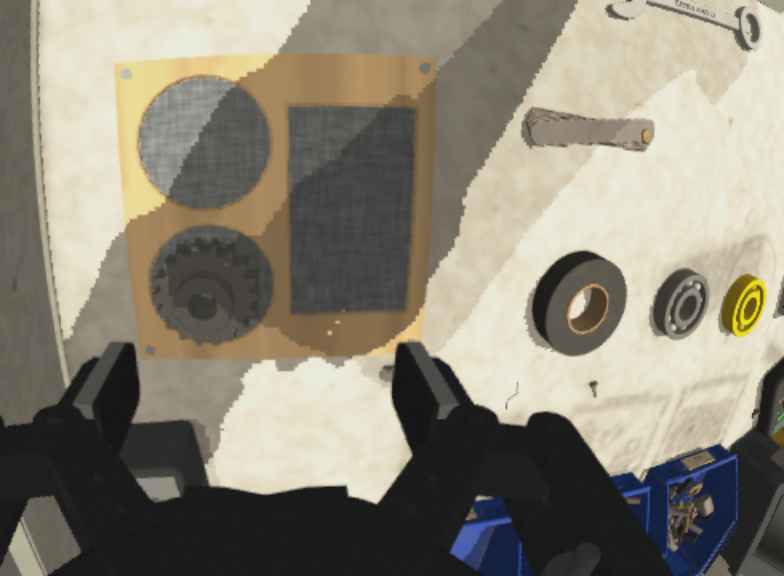

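```bash
python3 - <<'E'
from h import *
im,c=load("w10")
f=lambda x,y,z:(ray("wrist",(x/1.6+150,y/1.6+40),z,c)[0]*1000).round(1)
print("gear hub",f(203,303,.037),"recess",f(212,226,.012),f(212,351,.012),f(151,287,.012),f(273,287,.012))
print("b2",f(688,304,.014),"top rim",f(664,302,.012),f(709,302,.015))
print("feeler top corners",f(527,108,.009),f(655,122,.009),f(652,151,.009),f(530,144,.009))
print("tape",f(588,308,.01))
E
```

```text
gear hub [ 510.4 -384.4   37. ] recess [ 478.2 -381.7   12. ] [ 550.4 -383.8   12. ] [ 512.1 -415.9   12. ] [ 511.4 -350.    12. ]
b2 [527.6 -47.1  14. ] top rim [525.8 -74.4  12. ] [526.7 -21.   15. ]
feeler top corners [ 409.7 -212.4    9. ] [ 405.5 -111.3    9. ] [ 424.1 -111.8    9. ] [ 429.4 -208.9    9. ]
tape [ 528.2 -147.    10. ]
```

Gear is within about 1 mm of its recess centre. Next, bearing 2 at (527.5,−47): jaw along y, about 18 mm clear of the tape and the yellow ring.

Request:
play_rows(
  deltas=[
    [5, 47, 0, 0, 0, 0, 76],
    [6, 52, 0, 0, 0, 0, 76],
    [6, 52, 0, 0, 0, 0, 76],
    [6, 52, 0, 0, 0, 0, 76],
    [6, 52, 0, 0, 0, 0, 76],
    [6, 52, 0, 0, 0, 0, 76],
    [0, 0, 0, 0, 0, 0, 76],
  ],
)

```text
clock: 17.77
position: [0.5301, -0.0436, 0.0754]
tool_rot: [1.987, 1.569, 1.999]
force: [-0.4, -0.5, 0.2]
grip_width: 0.0757
```

Request:
play_rows(
  deltas=[
    [0, 0, -40, 0, 0, 0, 76],
    [0, 0, -40, 0, 0, 0, 76],
    [0, 0, -20, 0, 0, 0, 76],
    [0, 0, -8, 0, 0, 0, 76],
    [0, 0, -5, 0, 0, 0, 76],
    [0, 0, 0, 0, 0, 0, 76],
  ],
)

```text
clock: 18.52
position: [0.5296, -0.0479, -0.0367]
tool_rot: [-0.291, 1.57, -0.284]
force: [-0.8, -1.2, 0.4]
grip_width: 0.0759
```

Request:
play_rows(
  deltas=[
    [0, 0, 0, 0, 0, 0, 66],
    [0, 0, 0, 0, 0, 0, 58],
    [0, 0, 0, 0, 0, 0, 53],
    [0, 0, 0, 0, 0, 0, 45],
    [0, 0, 0, 0, 0, 0, 45],
    [0, 0, 0, 0, 0, 0, 45],
  ],
  grip_force=50,
)

```text
clock: 19.27
position: [0.5295, -0.0475, -0.0362]
tool_rot: [0.239, 1.57, 0.245]
force: [-3.8, 0.9, 15.8]
grip_width: 0.05
```

Request:
play_rows(
  deltas=[
    [0, 0, 2, 0, 0, 0, 45],
    [0, 0, 25, 0, 0, 0, 45],
    [0, 0, 40, 0, 0, 0, 45],
    [-9, -34, 0, 0, 0, 0, 45],
    [-13, -50, 0, 0, 0, 0, 45],
    [-13, -50, 0, 0, 0, 0, 45],
    [-13, -50, 0, 0, 0, 0, 45],
    [-13, -50, 0, 0, 0, 0, 45],
  ],
)

```text
clock: 20.27
position: [0.4676, -0.2832, 0.0301]
tool_rot: [3.02, 1.571, 3.027]
force: [0.8, -0.1, -0.7]
grip_width: 0.0496
```

Request:
play_rows(
  deltas=[
    [-13, -50, 0, 0, 0, 0, 45],
    [-14, -50, 0, 0, 0, 0, 45],
    [-4, -4, 0, 0, 0, 0, 45],
    [0, 0, 0, 0, 0, 0, 45],
    [0, 0, 0, 0, 0, 0, 45],
  ],
)

```text
clock: 20.9
position: [0.438, -0.3843, 0.03]
tool_rot: [1.336, 1.57, 1.345]
force: [-0.2, -0.7, -1.2]
grip_width: 0.0497
```

```bash
python3 - <<'E'
from tr import *
s=telemetry.observe();print(s['position'],s['grip_width'],s['qpos'].round(2),s['force'])
im,c=snap("wrist","w11");im,c=load("w11");trays("wrist",im,c,0)
# bearing outline in hand: circles
g=cv2.medianBlur(cv2.cvtColor(im,cv2.COLOR_BGR2GRAY),3)[190:340,240:400]
h=cv2.HoughCircles(g,cv2.HOUGH_GRADIENT,1,30,param1=80,param2=18,minRadius=15,maxRadius=60)
for x,y,r in h[0][:5]:print(x+240,y+190,r,(ray("wrist",(x+240,y+190),s['position'][2]+.036+.015,c)*1000).round(1))
cv2.imwrite("pics/w11s.png",im)
E
```

```text
[ 0.43800214 -0.3842887   0.0300207 ] 0.0496542500305457 [ 0.6   0.67  0.03  1.83 -0.03  0.64  2.23] [-0.2139581  -0.65553002 -1.21388134]
443.5 [536 288] [561 316] ((530.48779296875, -146.4882049560547), (34.511505126953125, 34.610408782958984), 81.7433853149414)
1985.0 [262 287] [374 346] ((524.7565307617188, -381.0169677734375), (92.56143188476562, 62.383453369140625), 89.66722106933594)
10048.0 [247 151] [477 290] ((445.7502136230469, -348.57403564453125), (114.02943420410156, 161.3642578125), 1.4623658657073975)
315.5 265.5 51.7 [[ 434.5 -384.8   81. ]]
323.5 296.5 37.4 [[ 452.8 -380.6   81. ]]
314.5 210.5 48.2 [[ 406.6 -385.5   81. ]]
313.5 338.5 26.1 [[ 482.2 -385.6   81. ]]
295.5 307.5 21.3 [[ 460.1 -395.    81. ]]
```

Request:
play_rows(
  deltas=[
    [1, 0, -20, 0, 0, 0, 45],
    [0, 0, -20, 0, 0, 0, 45],
    [0, 0, -10, 0, 0, 0, 45],
    [0, 0, -5, 0, 0, 0, 45],
    [0, 0, 0, 0, 0, 0, 45],
  ],
)

```text
clock: 21.58
position: [0.4381, -0.3856, -0.0252]
tool_rot: [2.64, 1.57, 2.646]
force: [0.2, -0.4, -1.0]
grip_width: 0.0496
```

Request:
play_rows(
  deltas=[
    [0, 0, 0, 0, 0, 0, 56],
    [0, 0, 0, 0, 0, 0, 64],
    [0, 0, 0, 0, 0, 0, 72],
    [0, 0, 40, 0, 0, 0, 80],
    [0, 0, 50, 0, 0, 0, 80],
    [-5, 30, 0, 0, 0, 0, 80],
    [0, 10, 0, 0, 0, 0, 80],
    [0, 0, 0, 0, 0, 0, 80],
  ],
)

```text
clock: 22.58
position: [0.4335, -0.3453, 0.065]
tool_rot: [2.229, 1.571, 2.237]
force: [0.3, -0.6, 0.2]
grip_width: 0.08
```

```bash
python3 - <<'E'
from tr import *
s=telemetry.observe();print(s['position'],s['grip_width'],s['qpos'].round(2),s['force'])
im,c=snap("wrist","w12");im,c=load("w12");trays("wrist",im,c,0)
g=cv2.medianBlur(cv2.cvtColor(im,cv2.COLOR_BGR2GRAY),3)
h=cv2.HoughCircles(g,cv2.HOUGH_GRADIENT,1,15,param1=80,param2=16,minRadius=8,maxRadius=50)
for x,y,r in h[0]:
    w=(ray("wrist",(x,y),.02,c)*1000).round(0)[0]
    if abs(w[1]+385)<30 and 400<w[0]<550:print(x,y,r,w)
snap("side","s12")
E
```

```text
[ 0.43352595 -0.3453095   0.06503038] 0.07998789542839384 [ 0.54  0.58  0.04  1.9  -0.03  0.66  2.17] [ 0.34683521 -0.55629878  0.17766329]
411.5 [488 278] [515 302] ((526.0009765625, -147.45811462402344), (35.16547775268555, 27.5966796875), 69.12532806396484)
602.5 [589 257] [617 293] ((532.615966796875, 39.759334564208984), (74.44601440429688, 51.96847915649414), 72.11682891845703)
30463.5 [209 149] [413 323] ((471.31719970703125, -347.55474853515625), (164.52456665039062, 161.7064666748047), 1.897053599357605)
266.5 203.5 41.4 [ 430. -384.   20.]
277.5 276.5 42.7 [ 496. -378.   20.]
271.5 292.5 40.2 [ 513. -384.   20.]
258.5 227.5 44.9 [ 450. -391.   20.]
282.5 222.5 40.5 [ 446. -372.   20.]
252.5 309.5 37.2 [ 533. -403.   20.]
283.5 262.5 29.3 [ 482. -372.   20.]
244.5 214.5 29.3 [ 439. -402.   20.]
261.5 280.5 24.9 [ 500. -392.   20.]
234.5 240.5 36.0 [ 462. -412.   20.]
288.5 289.5 21.6 [ 509. -369.   20.]
260.5 261.5 27.2 [ 481. -391.   20.]
281.5 207.5 26.1 [ 433. -372.   20.]
298.5 172.5 23.9 [ 406. -359.   20.]
239.5 299.5 32.4 [ 522. -414.   20.]
264.5 182.5 18.8 [ 413. -385.   20.]
301.5 266.5 20.4 [ 485. -357.   20.]
245.5 187.5 15.6 [ 417. -400.   20.]
267.5 310.5 13.0 [ 533. -389.   20.]
235.5 270.5 16.0 [ 491. -414.   20.]
278.5 190.5 9.6 [ 420. -374.   20.]
```

Request:
play_rows(
  deltas=[
    [5, 37, 0, 0, 0, 3, 80],
    [8, 51, 0, 0, 0, 0, 80],
    [8, 51, 0, 0, 0, 0, 80],
    [9, 51, 0, 0, 0, 0, 80],
    [9, 51, 0, 0, 0, 0, 80],
    [9, 51, 0, 0, 0, 0, 80],
    [9, 51, 0, 0, 0, 0, 80],
    [9, 51, 0, 0, 0, 0, 80],
  ],
)

```text
clock: 23.68
position: [0.4999, 0.0494, 0.0648]
tool_rot: [-1.539, 1.57, -1.481]
force: [0.3, 0.1, 0.1]
grip_width: 0.08
```

Request:
play_rows(
  deltas=[
    [9, 51, 0, 0, 0, 0, 80],
    [8, 50, 0, 0, 0, 0, 80],
    [0, 2, -30, 0, 0, 0, 80],
    [0, 0, -40, 0, 0, 0, 80],
    [0, 0, -20, 0, 0, 0, 80],
    [0, 0, -9, 0, 0, 0, 80],
    [0, 0, 0, 0, 0, 0, 80],
  ],
)

```text
clock: 24.55
position: [0.5165, 0.151, -0.0342]
tool_rot: [-2.489, 1.57, -2.43]
force: [0.5, -0.0, 0.7]
grip_width: 0.0796
```

Request:
play_rows(
  deltas=[
    [0, 0, 0, 0, 0, 0, 68],
    [0, 0, 0, 0, 0, 0, 58],
    [0, 0, 0, 0, 0, 0, 52],
    [0, 0, 0, 0, 0, 0, 43],
    [0, 0, 0, 0, 0, 0, 43],
    [0, 0, 0, 0, 0, 0, 43],
  ],
  grip_force=30,
)

```text
clock: 25.3
position: [0.5166, 0.1515, -0.0334]
tool_rot: [0.282, 1.57, 0.341]
force: [-0.9, 0.3, 8.7]
grip_width: 0.0491
```

Request:
play_rows(
  deltas=[
    [0, 0, 2, 0, 0, 0, 43],
    [0, 0, 25, 0, 0, -2, 43],
    [0, 0, 36, 0, 0, 0, 43],
    [-5, -35, 0, 0, 0, 0, 43],
    [-5, -53, 0, 0, 0, 0, 43],
    [-5, -53, 0, 0, 0, 0, 43],
    [-5, -53, 0, 0, 0, 0, 43],
    [-5, -53, 0, 0, 0, 0, 43],
  ],
)

```text
clock: 26.3
position: [0.491, -0.0973, 0.0292]
tool_rot: [-0.204, 1.57, -0.18]
force: [0.9, -0.3, 0.0]
grip_width: 0.0495
```

Request:
play_rows(
  deltas=[
    [-5, -53, 0, 0, 0, 0, 43],
    [-5, -53, 0, 0, 0, 0, 43],
    [-5, -53, 0, 0, 0, 0, 43],
    [-5, -54, 0, 0, 0, 0, 43],
    [0, -1, 0, 0, 0, 0, 43],
    [0, 0, 0, 0, 0, 0, 43],
  ],
)

```text
clock: 27.05
position: [0.4711, -0.3094, 0.0289]
tool_rot: [1.956, 1.57, 1.979]
force: [-0.1, 0.5, -1.8]
grip_width: 0.0494
```

```bash
python3 - <<'E'
from tr import *
s=telemetry.observe();print(s['position'],s['tool_rot'],s['grip_width'],s['qpos'].round(2),s['force'])
im,c=snap("wrist","w13");im,c=load("w13");trays("wrist",im,c,0)
cv2.imwrite("pics/w13s.png",im[40:340,180:520].repeat(2,0).repeat(2,1))
E
```

```text
[ 0.47107924 -0.30937442  0.02894016] [1.95582794 1.57030204 1.97935089] 0.049403310629477684 [ 0.49  0.65 -0.01  1.88  0.01  0.61  2.06] [-0.13812766  0.53555734 -1.83774806]
762.0 [598 248] [629 291] ((532.0485229492188, 39.94258117675781), (76.32682800292969, 51.34017562866211), 65.54263305664062)
789.5 [482 267] [514 301] ((529.4154052734375, -149.1511688232422), (35.41682434082031, 33.99946594238281), 20.16463851928711)
20846.0 [146 100] [382 290] ((462.3807373046875, -347.67462158203125), (143.4049530029297, 161.42965698242188), 1.7357150316238403)
```

View pics/w13s.png

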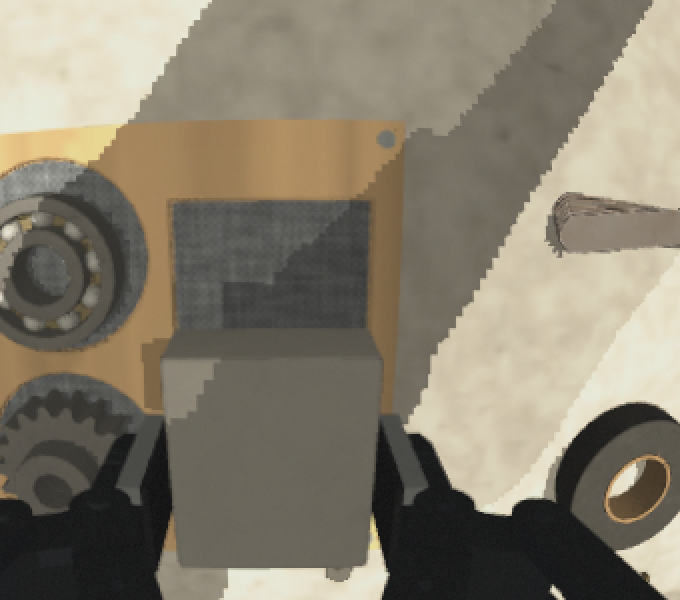

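Bearing 2 and the gear sit in their recesses, and the carton is lined up over the long recess. Lower and open only to 62.

Request:
play_rows(
  deltas=[
    [0, 0, -20, 0, 0, 0, 43],
    [0, 0, -20, 0, 0, 0, 43],
    [0, 0, -8, 0, 0, 0, 43],
    [0, 0, -5, 0, 0, 0, 43],
    [0, 0, 0, 0, 0, 0, 43],
  ],
)

```text
clock: 27.72
position: [0.4715, -0.3094, -0.0237]
tool_rot: [-0.422, 1.571, -0.397]
force: [-0.5, 0.3, -1.4]
grip_width: 0.0493
```

Request:
play_rows(
  deltas=[
    [0, 0, 0, 0, 0, 0, 52],
    [0, 0, 0, 0, 0, 0, 57],
    [0, 0, 0, 0, 0, 0, 62],
    [0, 0, 0, 0, 0, 0, 62],
    [0, 0, 40, 0, 0, 0, 62],
    [0, 0, 60, 0, 0, 0, 62],
  ],
)

```text
clock: 28.48
position: [0.4703, -0.309, 0.0761]
tool_rot: [2.61, 1.568, 2.634]
force: [0.8, 0.1, 0.6]
grip_width: 0.0618
```

Request:
play_rows(
  deltas=[
    [0, 0, 0, 0, 0, -10, 60],
    [-6, 15, 0, 0, 0, -10, 60],
    [-6, 17, 0, 0, 0, -10, 60],
    [-6, 17, 0, 0, 0, -10, 60],
    [-6, 17, 0, 0, 0, -10, 60],
    [-6, 17, 0, 0, 0, -10, 60],
    [-6, 17, 0, 0, 0, -10, 60],
    [-6, 17, 0, 0, 0, -10, 60],
  ],
)

```text
clock: 29.48
position: [0.4291, -0.1921, 0.0761]
tool_rot: [1.601, 1.571, 0.223]
force: [1.5, -0.2, -0.0]
grip_width: 0.0599
```

Request:
play_rows(
  deltas=[
    [-6, 17, 0, 0, 0, -9, 60],
    [-6, 17, 0, 0, 0, 0, 60],
    [0, 0, 0, 0, 0, 0, 60],
    [0, 0, 0, 0, 0, 0, 60],
  ],
)

```text
clock: 29.98
position: [0.4176, -0.1592, 0.0762]
tool_rot: [1.069, 1.57, -0.46]
force: [0.2, -0.3, 0.2]
grip_width: 0.0604
```

```bash
python3 - <<'E'
from tr import *
s=telemetry.observe();print(s['position'],s['tool_rot'],s['grip_width'],s['qpos'].round(2),s['force'])
im,c=snap("wrist","w14");im,c=load("w14")
# rectify to top-down at z=9mm, 1 mm/px around (416,-158): columns = y decreasing to right? rows x
X,Y=np.meshgrid(np.arange(360,476),np.arange(-230,-90),indexing='ij')
K,R,t=c;P=np.stack([X/1e3,Y/1e3,np.full(X.shape,.009)],-1)@R.T+t
th=np.arctan2(np.hypot(P[...,0],P[...,1]),P[...,2]);a=np.arctan2(P[...,1],P[...,0])
u=(K[0,0]*th*np.cos(a)+K[0,2]).astype(np.float32);v=(K[1,1]*th*np.sin(a)+K[1,2]).astype(np.float32)
top=cv2.remap(im,u,v,1);cv2.imwrite("pics/top.png",top)
h=cv2.cvtColor(top,cv2.COLOR_BGR2HSV)
for y in(-195,-175,-158,-140,-120):print(y,h[20:90:4,y+230].tolist())
E
```

```text
[ 0.4176452  -0.15916748  0.07620891] [ 1.06914155  1.57018005 -0.46015317] 0.06040761884844608 [-0.1   0.47  0.42  2.17 -0.36  0.56  0.63] [ 0.18940755 -0.28276738  0.17473059]
-195 [[20, 42, 135], [21, 45, 136], [21, 43, 136], [21, 43, 137], [20, 42, 146], [21, 40, 146], [21, 41, 143], [18, 47, 108], [15, 60, 111], [18, 46, 95], [19, 43, 94], [17, 43, 94], [18, 44, 104], [21, 44, 132], [20, 42, 134], [20, 42, 140], [21, 42, 140], [21, 45, 136]]
-175 [[21, 42, 141], [20, 44, 138], [20, 45, 136], [20, 41, 136], [20, 44, 139], [21, 43, 136], [21, 43, 137], [21, 43, 138], [16, 48, 90], [17, 48, 95], [18, 46, 95], [18, 40, 96], [22, 42, 139], [21, 41, 142], [21, 42, 144], [21, 41, 143], [20, 43, 143], [19, 41, 137]]
-158 [[21, 41, 143], [21, 41, 142], [20, 43, 142], [22, 40, 139], [20, 41, 136], [21, 43, 137], [20, 42, 135], [20, 42, 108], [16, 55, 70], [17, 51, 70], [20, 43, 71], [21, 39, 91], [23, 40, 103], [23, 40, 103], [18, 45, 103], [19, 41, 105], [19, 41, 107], [23, 42, 103]]
-140 [[21, 41, 106], [21, 42, 103], [21, 40, 103], [21, 40, 102], [23, 39, 104], [21, 38, 108], [19, 40, 109], [18, 45, 74], [18, 43, 71], [18, 46, 72], [16, 44, 75], [18, 46, 84], [19, 42, 104], [21, 41, 105], [21, 39, 105], [21, 42, 103], [21, 42, 104], [21, 42, 103]]
-120 [[19, 42, 103], [21, 38, 106], [19, 41, 107], [21, 41, 106], [21, 43, 96], [19, 43, 101], [21, 40, 90], [18, 35, 73], [19, 95, 83], [20, 94, 81], [16, 55, 70], [16, 56, 68], [21, 40, 108], [21, 40, 108], [21, 38, 108], [21, 40, 108], [21, 41, 107], [21, 41, 106]]
```

```bash
python3 - <<'E'
from h import *
top=cv2.imread("pics/top.png");v=cv2.cvtColor(top,cv2.COLOR_BGR2HSV)[:,:,2].astype(float)
# per column (y): strip mean along the gauge minus background on either side
for y in list(range(-220,-196,2))+list(range(-122,-92,2)):
    xc=int(416-(y+158)*.047)-360;j=y+230
    print(y,int(np.median(v[xc-4:xc+5,j])),int(np.median(v[xc-28:xc-18,j])),int(np.median(v[xc+18:xc+28,j])))
E
```

```text
-220 136 138 135
-218 136 135 134
-216 139 136 134
-214 139 137 133
-212 138 138 134
-210 138 139 135
-208 137 140 135
-206 100 138 136
-204 95 136 134
-202 95 136 136
-200 94 137 136
-198 93 138 137
-122 72 106 109
-120 81 106 108
-118 81 106 108
-116 80 104 107
-114 74 103 106
-112 74 104 105
-110 78 104 104
-108 107 104 105
-106 108 106 104
-104 108 108 103
-102 108 107 103
-100 109 106 103
-98 108 106 103
-96 108 107 103
-94 109 107 106
```

Gauge centre (416,−158), 98 mm long, at 92.7°, which matches its stated size. Going down on it.

Request:
play_rows(
  deltas=[
    [-1, 1, -40, 0, 0, 0, 45],
    [0, 0, -35, 0, 0, 0, 45],
    [0, 0, -20, 0, 0, 0, 45],
    [0, 0, -10, 0, 0, 0, 45],
    [0, 0, -4, 0, 0, 0, 45],
    [0, 0, -3, 0, 0, 0, 45],
    [0, 0, 0, 0, 0, 0, 45],
  ],
)

```text
clock: 30.9
position: [0.4166, -0.1577, -0.0356]
tool_rot: [1.322, 1.57, -0.207]
force: [0.6, -1.6, 0.3]
grip_width: 0.0452
```

Request:
play_rows(
  deltas=[
    [0, 0, 0, 0, 0, 0, 35],
    [0, 0, 0, 0, 0, 0, 26],
    [0, 0, 0, 0, 0, 0, 15],
    [0, 0, 0, 0, 0, 0, 15],
    [0, 0, 0, 0, 0, 0, 15],
  ],
  grip_force=40,
)

```text
clock: 31.52
position: [0.4164, -0.1576, -0.0359]
tool_rot: [1.452, 1.571, -0.078]
force: [1.1, -0.3, 2.8]
grip_width: 0.0149
```

Request:
play_rows(
  deltas=[
    [0, 0, 2, 0, 0, 0, 30],
    [0, 0, 0, 0, 0, 0, 45],
    [0, 0, 0, 0, 0, 0, 45],
    [0, 0, -4, 0, 0, 0, 45],
    [0, 0, -3, 0, 0, 0, 45],
    [0, 0, 0, 0, 0, 0, 45],
  ],
)

```text
clock: 32.28
position: [0.4161, -0.1576, -0.0412]
tool_rot: [-2.131, 1.57, 2.623]
force: [-0.2, 0.0, 0.6]
grip_width: 0.0449
```

Request:
play_rows(
  deltas=[
    [0, 0, 0, 0, 0, 0, 35],
    [0, 0, 0, 0, 0, 0, 26],
    [0, 0, 0, 0, 0, 0, 15],
    [0, 0, 0, 0, 0, 0, 15],
    [0, 0, 0, 0, 0, 0, 15],
  ],
)

```text
clock: 32.9
position: [0.418, -0.1584, -0.0391]
tool_rot: [1.366, 1.567, -0.164]
force: [-5.3, 1.9, 69.1]
grip_width: 0.0155
```

Request:
play_rows(
  deltas=[
    [0, 0, 4, 0, 0, 0, 25],
    [0, 0, 4, 0, 0, 0, 45],
    [0, 0, 10, 0, 0, 0, 45],
    [0, 0, 0, 0, 0, 0, 45],
    [0, 0, 0, 0, 0, 0, 45],
  ],
)

```text
clock: 33.52
position: [0.4164, -0.1576, -0.023]
tool_rot: [1.055, 1.571, -0.474]
force: [-0.8, 0.4, 1.0]
grip_width: 0.0452
```

```bash
python3 - <<'E'
from h import *
s=telemetry.observe();print(s['position'],s['grip_width'],s['force'])
im,c=snap("wrist","w15");im,c=load("w15")
X,Y=np.meshgrid(np.arange(360,476),np.arange(-230,-90),indexing='ij')
K,R,t=c;P=np.stack([X/1e3,Y/1e3,np.full(X.shape,.009)],-1)@R.T+t
th=np.arctan2(np.hypot(P[...,0],P[...,1]),P[...,2]);a=np.arctan2(P[...,1],P[...,0])
u=(K[0,0]*th*np.cos(a)+K[0,2]).astype(np.float32);v=(K[1,1]*th*np.sin(a)+K[1,2]).astype(np.float32)
top=cv2.remap(im,u,v,1)
cv2.imwrite("pics/v15.png",np.vstack([cv2.resize(top,(420,348)),cv2.resize(im[150:400,170:470],(420,250*420//300))[:252]]))
E
```

```text
[ 0.41635946 -0.1575611  -0.02297215] 0.04520589438769361 [-0.79291032  0.37673764  1.00394639]
```

View pics/v15.png

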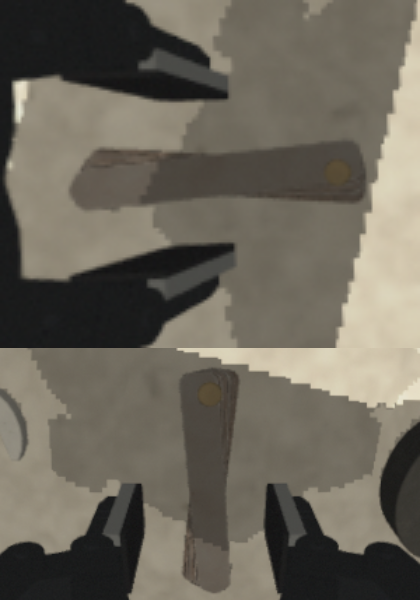

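The gauge is waisted: about 15 mm wide mid-length, 22 mm at the ends, and it hasn't moved. So 15 mm may well have been its side, with the tips on the bench. Retry a little higher and close past 15.

Request:
play_rows(
  deltas=[
    [0, 0, -8, 0, 0, 0, 40],
    [0, 0, -5, 0, 0, 0, 40],
    [0, 0, -3, 0, 0, 0, 40],
    [0, 0, 0, 0, 0, 0, 28],
    [0, 0, 0, 0, 0, 0, 20],
  ],
)

```text
clock: 34.2
position: [0.4164, -0.1578, -0.0388]
tool_rot: [1.167, 1.571, -0.362]
force: [-1.0, 0.1, 0.9]
grip_width: 0.02
```

Request:
play_rows(
  deltas=[
    [0, 0, 0, 0, 0, 0, 14],
    [0, 0, 0, 0, 0, 0, 11],
    [0, 0, 0, 0, 0, 0, 8],
    [0, 0, 0, 0, 0, 0, 8],
  ],
)

```text
clock: 34.7
position: [0.4165, -0.1577, -0.0386]
tool_rot: [1.272, 1.57, -0.257]
force: [-1.1, -0.2, 7.2]
grip_width: 0.0127
```

Request:
play_rows(
  deltas=[
    [0, 0, 3, 0, 0, 0, 8],
    [0, 0, 20, 0, 0, 0, 8],
    [0, 0, 40, 0, 0, 0, 8],
    [0, 0, 0, 0, 0, 0, 8],
    [0, 0, 0, 0, 0, 0, 8],
  ],
  grip_force=60,
)

```text
clock: 35.33
position: [0.4162, -0.1573, 0.0238]
tool_rot: [2.955, 1.571, 1.426]
force: [-0.4, -0.0, -1.4]
grip_width: 0.0117
```

```bash
python3 - <<'E'
from h import *
s=telemetry.observe();print(s['position'],s['grip_width'],s['force'],s['moment'])
a,_=load("w15");snap("wrist","w16");b,_=load("w16")
print(b[180:290:6,310:318].mean((1,2)).round(0), b[180:290:6,350:356].mean((1,2)).round(0))
g=cv2.cvtColor(b,cv2.COLOR_BGR2GRAY)
hs=cv2.cvtColor(b,cv2.COLOR_BGR2HSV);m=((hs[:,:,0]<26)&(hs[:,:,1]>75)&(hs[:,:,2]>50)).astype(np.uint8);m[:, :250]=0;m[:,390:]=0
n,l,st,ce=cv2.connectedComponentsWithStats(m)
for i in range(1,n):
    if st[i][4]>25:print(st[i],ce[i])
E
```

```text
[ 0.41623607 -0.15734555  0.02383579] 0.01173791599975258 [-0.41578508 -0.01229006 -1.42713563] [ 0.01589874  0.0066503  -0.01518031]
[71. 72. 73. 70. 70. 70. 71. 71. 69. 69. 70. 69. 70. 70. 69. 67. 68. 67.
 69.] [108. 106. 105. 102. 102. 103. 104. 105. 105. 107. 118. 141. 140.  34.
  27.  27.  27.  27.  27.]
[308 182  19  19 288] [317.22222222 190.82291667]
[296 336  40  13 371] [314.35309973 342.4097035 ]
```

The gauge is held: the grip stops at 11.7 mm and the rivet stays with the hand. Carry it to tray2 and turn it +88.3°.

Request:
play_rows(
  deltas=[
    [6, 40, 5, 0, 0, 8, 8],
    [6, 48, 0, 0, 0, 8, 8],
    [6, 48, 0, 0, 0, 8, 8],
    [6, 48, 0, 0, 0, 8, 8],
    [6, 48, 0, 0, 0, 8, 8],
    [6, 48, 0, 0, 0, 8, 8],
    [6, 48, 0, 0, 0, 8, 8],
    [6, 48, 0, 0, 0, 8, 8],
  ],
)

```text
clock: 36.38
position: [0.4637, 0.2197, 0.028]
tool_rot: [-2.32, 1.569, -2.727]
force: [0.1, -0.6, -0.7]
grip_width: 0.012
```

Request:
play_rows(
  deltas=[
    [6, 48, 0, 0, 0, 8, 8],
    [6, 48, 0, 0, 0, 8, 8],
    [6, 48, 0, 0, 0, 8, 8],
    [1, 4, 0, 0, 0, 0, 8],
    [0, 0, 0, 0, 0, 0, 8],
    [0, 0, 0, 0, 0, 0, 8],
  ],
)

```text
clock: 37.12
position: [0.4833, 0.3649, 0.0286]
tool_rot: [-2.18, 1.57, -2.175]
force: [0.4, 0.3, -0.8]
grip_width: 0.0117
```

```bash
python3 - <<'E'
from tr import *
s=telemetry.observe();r=s['tool_rot'];print(s['position'],s['grip_width'],s['force'],s['qpos'].round(2),'jaw',90+np.degrees(r[2]-r[0]))
snap("wrist","w17");im,c=load("w17");trays("wrist",im,c,0)
hs=cv2.cvtColor(im,cv2.COLOR_BGR2HSV)
z=s['position'][2]+.0386+.009
# gauge in hand, rectified at its top height: row profile along x
x0,y0=s['position'][:2]*1000
def rect(z,X,Y):
    K,R,t=c;P=np.stack([X/1e3,Y/1e3,np.full(X.shape,z)],-1)@R.T+t
    th=np.arctan2(np.hypot(P[...,0],P[...,1]),P[...,2]);a=np.arctan2(P[...,1],P[...,0])
    return cv2.remap(im,(K[0,0]*th*np.cos(a)+K[0,2]).astype(np.float32),(K[1,1]*th*np.sin(a)+K[1,2]).astype(np.float32),1)
X,Y=np.meshgrid(np.arange(-70,-4,3)+x0,np.arange(-30,31,3)+y0,indexing='ij')
h=cv2.cvtColor(rect(z,X,Y),cv2.COLOR_BGR2HSV)
print(h[:,:,2]);print(h[:,:,1])
E
```

```text
[0.48325207 0.36489947 0.02855483] 0.01170663591645786 [ 0.40187941  0.34442609 -0.81568486] [-0.79  0.7   0.06  1.77 -0.06  0.67  0.88] jaw 90.26455237902728
1157.5 [ 10 232] [ 45 279] ((532.5655517578125, 54.921142578125), (52.05682373046875, 72.42959594726562), 19.343809127807617)
3545.0 [155   0] [237  61] ((350.2852478027344, 282.6100158691406), (61.20863723754883, 43.99204635620117), 80.7065200805664)
21899.0 [149 123] [384 297] ((483.48797607421875, 329.1480712890625), (131.9368896484375, 161.60153198242188), 1.0848320722579956)
[[167 172 174 170 167 166 165 170 155 155 158 142 152 152 139 136 103 120
  148 145 174]
 [175 175 176 177 177 177 178 179 179 180 181 181 180 181 182 182 181 182
  142 157 175]
 [185 186 178 175 175 176 177 176 178 177 177 178 176 176 175 176 178 178
  176 176 177]
 [190 189 186 108  93 103  96  99  96  95  90 103  99  95  95  96  99 100
  171 172 179]
 [185 185 185 141  99 106 108  98 104  94  96 100 105  98  92 100  98 102
  180 184 171]
 [188 189 189 137  94 103 106  99  95  98  99 104 104 108  99 107 101 102
  185 189 172]
 [196 190 191 130 105  9
[... 2659 characters left out ...]
3 109  10   9   9  44  45  47  45  48  60  16  12   9  12  10
  112 114  85]
 [ 11  10 113 112  12   5   9  44  45  45  45  46  59   8   8   5  10   8
  113 113  84]
 [ 11  28 115 113  12   9   9  43  51  48  48  47  55  10   8  10  11  10
  112 114  93]
 [ 10  92 112 112   5   9   9  33  48  50  46  47  48   8  11  10   8   8
  112 115  91]
 [ 12 114 108 106   5  14   5  21  48  51  45  45  52  10  11  13  10   8
  114 114 108]
 [ 61 111 110 110   7   7  14  16  50  48  48  48  51  12  11   8  11  12
  112 114  98]
 [110 112 112 109   7  11  16  13  45  48  48  46   9  10  11  10   8   8
  113 114 103]
 [110 110 110 110   0  36  10  14  47  50  45  44  10  17  17  21  10  10
  111 113 102]]
```

Request:
play_rows(
  deltas=[
    [-1, 0, -25, 0, 0, 0.5, 8],
    [0, 0, -18, 0, 0, 0, 8],
    [0, 0, -8, 0, 0, 0, 8],
    [0, 0, -4, 0, 0, 0, 8],
    [0, 0, -2, 0, 0, 0, 8],
    [0, 0, 0, 0, 0, 0, 8],
  ],
)

```text
clock: 37.92
position: [0.4825, 0.3665, -0.0276]
tool_rot: [0.61, 1.57, 0.625]
force: [0.2, 0.3, -0.2]
grip_width: 0.012
```

Request:
play_rows(
  deltas=[
    [0, 0, 0, 0, 0, 0, 18],
    [0, 0, 0, 0, 0, 0, 26],
    [0, 0, 0, 0, 0, 0, 28],
    [0, 0, 30, 0, 0, 0, 28],
    [0, 0, 50, 0, 0, 0, 40],
    [-30, 0, 50, 0, 0, 0, 60],
    [-30, 0, 30, 0, 0, 0, 60],
    [0, 0, 0, 0, 0, 0, 60],
  ],
)

```text
clock: 38.92
position: [0.4214, 0.3677, 0.1345]
tool_rot: [0.971, 1.567, 0.988]
force: [0.1, -0.5, 0.7]
grip_width: 0.0599
```

```bash
python3 - <<'E'
from tr import *
s=telemetry.observe();print(s['position'],s['force'])
snap("wrist","w18");im,c=load("w18");trays("wrist",im,c,0)
K,R,t=c
def rect(z,X,Y):
    P=np.stack([X/1e3,Y/1e3,np.full(X.shape,z)],-1)@R.T+t
    th=np.arctan2(np.hypot(P[...,0],P[...,1]),P[...,2]);a=np.arctan2(P[...,1],P[...,0])
    return cv2.remap(im,(K[0,0]*th*np.cos(a)+K[0,2]).astype(np.float32),(K[1,1]*th*np.sin(a)+K[1,2]).astype(np.float32),1)
# tray2 frame top-down, 1 mm/px, at gauge top
y=np.radians(1.07);u,v=np.meshgrid(np.arange(-66,67),np.arange(-81,82),indexing='ij')
X=483.5+u*np.cos(y)-v*np.sin(y);Y=329+u*np.sin(y)+v*np.cos(y)
q=rect(.018,X,Y);cv2.imwrite("pics/t2.png",q);h=cv2.cvtColor(q,cv2.COLOR_BGR2HSV)
m=((h[:,:,1]>28)&(h[:,:,1]<76)).astype(np.uint8);m[:,:88]=0
m=cv2.morphologyEx(m,cv2.MORPH_OPEN,np.ones((5,5)))
cs,_=cv2.findContours(m,0,2)
for k in cs:
    if cv2.contourArea(k)>150:
        r=cv2.minAreaRect(k);print("gauge? tray y %.0f x %.0f"%(r[0][0]-81,r[0][1]-66),r[1],r[2],cv2.contourArea(k))
E
```

```text
[0.4214027  0.36766841 0.13451223] [ 0.12945834 -0.53400889  0.72181057]
823.5 [ 72 242] [104 278] ((531.82568359375, 52.29294204711914), (51.98588943481445, 67.70805358886719), 32.51287078857422)
1302.5 [212  78] [260 134] ((341.3515625, 285.8686828613281), (56.35464859008789, 48.96622085571289), 44.212886810302734)
12322.5 [202 177] [355 289] ((482.4332275390625, 329.1135559082031), (133.5433807373047, 161.67918395996094), 0.9768168330192566)
gauge? tray y 44 x 64 (4.0, 74.0) 90.0 289.0
gauge? tray y 37 x 0 (98.0, 20.0) 90.0 1617.5
```

Gauge lies in the recess at tray2 (0,+37). My picture allowance is used up, so I'll check tray3 numerically from above.

Request:
play_rows(
  deltas=[
    [0, -40, 0, 0, 0, 0, 60],
    [0, -55, 0, 0, 0, 0, 60],
    [0, -55, 0, 0, 0, 0, 60],
    [0, -55, 0, 0, 0, 0, 60],
    [0, -55, 0, 0, 0, 0, 60],
    [0, -55, 0, 0, 0, 0, 60],
    [0, -55, 0, 0, 0, 0, 60],
    [0, -55, 0, 0, 0, 0, 60],
  ],
)

```text
clock: 39.98
position: [0.4221, -0.061, 0.1314]
tool_rot: [-2.621, 1.57, -2.607]
force: [1.6, 0.2, 0.6]
grip_width: 0.06
```

Request:
play_rows(
  deltas=[
    [0, -55, 0, 0, 0, 0, 60],
    [0, -55, 0, 0, 0, 0, 60],
    [0, -55, 0, 0, 0, 0, 60],
    [0, -55, 0, 0, 0, 0, 60],
    [0, -40, 0, 0, 0, 0, 60],
    [0, 0, 0, 0, 0, 0, 60],
    [0, 0, 0, 0, 0, 0, 60],
  ],
)

```text
clock: 40.85
position: [0.4219, -0.3184, 0.1311]
tool_rot: [2.638, 1.569, 2.653]
force: [-0.9, 0.1, -0.7]
grip_width: 0.0601
```

```bash
python3 - <<'E'
from tr import *
s=telemetry.observe();print(s['position'],s['qpos'].round(2))
snap("wrist","w19");im,c=load("w19");trays("wrist",im,c,0)
K,R,t=c
def rect(z,o,yaw,a,b):
    y=np.radians(yaw);u,v=np.meshgrid(np.arange(-a,a+1),np.arange(-b,b+1),indexing='ij')
    X=o[0]+u*np.cos(y)-v*np.sin(y);Y=o[1]+u*np.sin(y)+v*np.cos(y)
    P=np.stack([X/1e3,Y/1e3,np.full(X.shape,z)],-1)@R.T+t
    th=np.arctan2(np.hypot(P[...,0],P[...,1]),P[...,2]);an=np.arctan2(P[...,1],P[...,0])
    return cv2.remap(im,(K[0,0]*th*np.cos(an)+K[0,2]).astype(np.float32),(K[1,1]*th*np.sin(an)+K[1,2]).astype(np.float32),1)
q=rect(.031,(472.4,-347.6),1.7,81,80);cv2.imwrite("pics/t3_31.png",q)
h=cv2.cvtColor(q,cv2.COLOR_BGR2HSV)
m=((h[:,:,1]>20)&(h[:,:,1]<75)).astype(np.uint8);m[:,:90]=0
m=cv2.morphologyEx(m,cv2.MORPH_OPEN,np.ones((5,5)))
for k in cv2.findContours(m,0,2)[0]:
    if cv2.contourArea(k)>300:
        r=cv2.minAreaRect(k);print("carton? y %.0f x %.0f"%(r[0][0]-80,r[0][1]-81),r[1],r[2],cv2.contourArea(k))
# round parts: non-textured; Hough on top-down at their top heights
for nm,z,r0,r1 in(("bearing",.024,23,29),("gearhub",.037,12,18)):
    g=cv2.medianBlur(cv2.cvtColor(cv2.resize(rect(z,(472.4,-347.6),1.7,81,80),None,fx=2,fy=2),6),5)
    cs=cv2.HoughCircles(g,cv2.HOUGH_GRADIENT,1,10,param1=60,param2=12,minRadius=2*r0,maxRadius=2*r1)
    for a,b,r in (cs[0] if cs is not None else []):
        if a/2-80<-10:print(nm,"x %.0f y %.0f r %.0f"%(b/2-81,a/2-80,r/2))
im,c=load("w18");
E
```

```text
[ 0.4218561  -0.31840806  0.13114205] [ 0.37  0.46  0.22  1.92 -0.14  0.78  2.25]
461.5 [441 261] [466 285] ((528.4058227539062, -150.60618591308594), (34.588966369628906, 33.764434814453125), 50.0491943359375)
656.0 [547 248] [576 282] ((532.419921875, 41.97504806518555), (69.3275146484375, 51.55699920654297), 60.70386505126953)
17508.5 [207 151] [366 294] ((471.40869140625, -347.5107421875), (164.5420379638672, 161.40943908691406), 1.7656735181808472)
carton? y 38 x -3 (66.0, 50.0) 90.0 3184.0
carton? y 45 x 0 (162.0, 70.0) 90.0 1181.0
bearing x -35 y -37 r 26
bearing x -39 y -31 r 28
bearing x -45 y -31 r 29
bearing x 29 y -29 r 28
bearing x -42 y -39 r 28
bearing x -47 y -36 r 27
bearing x -34 y -31 r 25
bearing x 27 y -42 r 24
bearing x -44 y -25 r 24
bearing x 26 y -36 r 28
bearing x 23 y -31 r 25
gearhub x -37 y -36 r 17
gearhub x -41 y -27 r 17
gearhub x -36 y -31 r 16
gearhub x -44 y -37 r 15
gearhub x -41 y -32 r 15
gearhub x -48 y -27 r 13
gearhub x -49 y -32 r 17
gearhub x -32 y -36 r 17
gearhub x -45 y -21 r 16
gearhub x 17 y -42 r 13
gearhub x 13 y -22 r 17
gearhub x 25 y -17 r 17
gearhub x -34 y -41 r 12
gearhub x 34 y -19 r 15
gearhub x 48 y -49 r 17
gearhub x 32 y -34 r 14
gearhub x -8 y -59 r 12
```

```bash
python3 -c "
from h import *
print(workorder.job_done())"
```

```text
the job is handed in; nothing more can be done
None
```

Both kits are made up and I handed the job in at about 41 s of the 106 s allowed.

| Part | Recess | Last check (tray frame or offset, mm) |
|---|---|---|
| Gear | tray3, far round | within 1 mm of centre after release |
| Bearing 2 | tray3, near round | about (−35, −37), target (−38, −37); also seen in its recess |
| Carton | tray3, long | about (−3, 38), target (0, 38); no picture after release |
| Bearing 1 | tray2, round | flat, about 4.5 mm off centre in y (limit 10) |
| Gauge | tray2, long | (0, 37), target (0, 38) |

- **Disagreements:** The fingertips sat about 40 mm above the reported TCP. The first closes on bearing 1, the gear and the gauge therefore failed, with up to 69 N at the wrist, and had to be repeated lower. The side and wrist cameras also differed by about 5 mm in y; I worked in the wrist camera's frame.
- **Less certain:** My 16 pictures were used up before the end. I checked the released carton and gauge only by colour masks from above. The final circle search over tray3 was noisy: it gave the bearing with several false circles and no clear gear hub. Nothing measured depth in the recesses directly.
- **Tape roll:** I did not touch it; the last wrist reading put it where it was.

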